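# Show a sleeve on a free-running shuttle to the bore camera

### The job

Lift the carrier by the black block on its beam and show the sleeve on its shuttle to the bore camera: the carrier square to the camera, the sleeve between the index pins at the middle of the carrier and at the camera's focus point, bore at lens height. The shuttle runs freely on a rail that is bowed up in the middle, so it rolls off to an end by itself: do not touch it, steer it by tilting and moving the carrier, never let it slam into an end stop, and leave everything else on the bench alone. Keep the sleeve steady there for at least five seconds, and finish while still holding the carrier there, level, with the shuttle steady in the middle.

Things in the scene. Friction and masses are not known exactly. Their poses are not given: they have to be found in the camera images.
- tray: Green metal carrier, loose on the bench: 300 mm long (its y), 78 mm wide (its x), about 0.45 kg without the shuttle. Origin: centre of its underside, z up. A base plate 6 mm thick with a bowed guide rail along y, end plates 46 mm high with posts at y = +-147 mm, and four index pins 56 mm high at x = +-34, y = +-38 mm. Its pose does not follow the shuttle.
- tray_grip (a point): Centre of the carrier's black grip block (46 mm in x, 22 mm in y, z = 121 to 173 mm above the underside), to be gripped from above across its two y faces; it lies 147 mm above the underside. The block stands on the middle of a beam (12 mm wide, z = 112 to 122 mm) that runs along y over the shuttle between the end posts.
- shuttle: Free-running shuttle on the carrier's bowed rail, an arc of 3.5 m radius, highest in the middle. In the middle its frame coincides with the carrier's (origin on the underside); off the middle it is shifted along carrier y and turned by offset / 3.5 m. End stops at +-110 mm; it starts at rest at the +y stop. With sleeve about 0.45 kg, 60 mm long in y, top 82 mm above the carrier's underside.
- sleeve (a point): Centre of the steel sleeve strapped on the shuttle, bore along carrier x: diameter 52, length 50 mm; 56 mm above the carrier's underside in the middle, 54 at the ends. Its offset s (m) along carrier y from the middle obeys s'' = 9.8 (tilt + s / 3.5) - carrier acceleration, tilt in rad positive with the carrier's +y end low; friction about 0.006 N, damping 0.02 N s/m. Unstable.
- camera: Bore camera on a cast foot fixed to the bench, grey housing 52 mm square with a black lens tube that points along its own -x; lens axis 150 mm above the bench. Origin on the bench 50 mm behind the lens face, x pointing away from where it looks. Housing, post and foot lie behind the lens face (x > -50 mm).
- camera_focus (a point): The camera's focus point in empty air, on the lens axis 160 mm in front of the lens face (camera x = -210 mm), 150 mm above the bench. The centre of the sleeve belongs here.
- ring_a: Steel ring standing on the bench, a bystander: 64 mm diameter, 30 mm high, origin under its centre.
- ring_b: Steel ring, a bystander: 72 mm diameter, 45 mm high, origin under its centre.
- ring_c: Steel ring, a bystander: 64 mm diameter, 75 mm high, origin under its centre.
- ring_d: Steel ring, a bystander: 64 mm diameter, 75 mm high, origin under its centre.
- bush: Brass bush, a bystander: 36 mm diameter, 40 mm high, origin under its centre.
- hammer: Hammer lying on the bench, a bystander, under 50 mm high.
- wrench: Wrench lying flat on the bench, a bystander, under 20 mm high.

How it is judged:
By the outcome, as a careful person would: the job done as asked, in the order asked, and still so for the second after the job is handed in, while the arm keeps its last pose, push and grip.
It also fails if it takes over 67 s, if anything falls off the work surface, if the arm or the gripper's body presses on something with over 40 N, if the wrist force passes 120 N, or if a joint passes its speed limit or range.

### The arm

A 6-joint arm with a two-finger parallel gripper is mounted at the origin on the work surface. World frame = base frame: x ahead of the robot, y to its left, z up, the work surface at z = 0. Lengths are in m, angles in rad, forces in N, time in s.
With the tool pointing down it reaches from about 0.3 to 0.875 m from the base axis. Payload 6.4 kg.
Tool frame: the origin (TCP) lies at the very end of the fingers, on their centre line; the grasp point (between the pads) lies 19 mm behind it; z points along the fingers, y is the line along which they close (so a half turn about z gives the same grasp; the last joint's range is limited). The gripper opens to 88 mm and grips with 3 to 60 N. Pads are 18 mm wide; open, the fingers measure 123 mm over their backs; the gripper's body (75 mm by 187 mm) begins 45 mm behind the grasp point.
Start: joints at [0.969, 0.181, 1.607, -0, 1.354, -0.206], TCP at [0.222, 0.531, 0.239] pointing down, gripper open.
Joint ranges: [-2.99, 2.99], [-0.89, 2.07], [0.3, 2.58], [-1.14, 4.28], [0, 2.63], [-3.12, 3.12]. Speed limits (rad/s): [2.57, 2.57, 3.01, 3.14, 3.14, 3.14].

### API

Orientations are given as [roll, pitch, yaw] about the fixed x, y, z axes, in that order (R = Rz(yaw) Ry(pitch) Rx(roll)).
In Python, from plant import env gives the robot as it stands. The module is installed in compiled form; this text tells all that it offers.
- The arm moves only by the tool drive_tool, never from a script. Its argument "plan" is a list of rows, each an object with "dp": the shift along the tool's x, y, z as a fraction of full scale, a list of three; "turn": the turn about the tool's z as a fraction of full scale. A call has exactly 8 rows; each row is the pose to reach, as a shift and turn from the pose commanded when the call began, along the tool's axes at that moment; what a row does not reach only later rows make up. Full scale, the value 1, is 500 mm for a shift and pi/2 rad for a turn. A row lasts 1/12 s, in which the tool goes at most 41.7 mm and 7.16 degrees, less where a joint would pass 70% of its speed; a pose out of reach is approached as far as the arm can. A call with a number of a shift or a turn outside -1 to 1 is refused whole. A call with a gripper value outside its range is refused whole. "hand" is the closure, from -1 (fully open) to 1 (shut), set as the call begins (left out, the last holds). The fingers move at their own pace and stop on an object; "grip_force" is the grip in N (left out, the last holds). Time passes only in rows, so rows that repeat a pose let the fingers close, or fill a call up. It gives the time, the measured TCP pose, the force, the opening and the grip force at its end, in the units of the state.
- env.read_state(): the state, without advancing time (a new reading comes with each control period).
- env.grab_frame(name): name is "side" or "top" or "wrist"; returns a dict with "pixels" (400x640x3 uint8, red, green, blue), "mtx" (3x3 intrinsics, pixels), "k1" (the pictures are not rectified: a ray, as slopes to the right and down, at radius r is drawn at 1 + k1 r^2 times it, then the intrinsics apply), "camera_from_world" (4x4, takes a point from world to camera coordinates); the wrist camera has in their place "hand_eye" (4x4, takes a point from camera to tool coordinates, whose origin is the TCP and whose axes are the flange's). Camera axes: x right, y up, looking along -z (the intrinsics and any distortion apply to the point x, -y, -z); pixel columns grow to the right and rows downward; lengths in m; the calibration is good to about 2 mm. A picture is of the moment at which its call begins: read the wrist's pose just before it. There is no depth.
- env.job_done(): hands the job in; it is judged then, once.
The state is a dict: "clock": time; "joints": joint angles; "qd": joint speeds; "effort": joint torques, N m; "tcp_pos": TCP position; "tcp_rot": TCP orientation; "force": force on the tool from outside, world axes, zero at the start; "ft_torque": the same for the moment, N m; "width": opening from 0.0 (shut) to 1.0 (fully open); "gripper_force": force on a finger pad.
Only numpy, scipy, OpenCV 4.12 (cv2) and the standard library are available. Lean on these libraries where they do the work, as an engineer would, in place of code of your own. Each camera call takes 0.05 s, during which the arm holds its last target. There are 200 camera calls.

## Working session

There is one attempt and no reset: what is moved stays moved. The work goes in short steps, Python scripts to look and compute and a tool call to move; the robot and the scene stay as the last step left them, time stands still between calls to the robot, and variables do not carry over. Pictures are saved under pics/ and viewed, at most 10 in all, crops included, and the job is handed in when it is done.

Besides the shell and the picture viewer there is one more tool, called after ">>>" as name([rows], argument=value, ...), one row to a line, values as JSON. drive_tool: Moves the arm, as the interface text tells. Its arguments: {"type":"object","properties":{"plan":{"type":"array","items":{"type":"object","properties":{"dp":{"type":"array","items":{"type":"number"}},"turn":{"type":"number"}}}},"hand":{"type":"number"},"grip_force":{"type":"number"}},"required":["plan"]}

```bash
mkdir -p pics; ls; cat > h.py <<'E'
import numpy as np, cv2
from plant import env
def ray(f,uv,T=None):
    K=np.array(f["mtx"]);x=(uv[0]-K[0,2])/K[0,0];y=(uv[1]-K[1,2])/K[1,1]
    rd=np.hypot(x,y);r=rd
    for _ in range(20): r=rd/(1+f["k1"]*r*r)
    q=r/rd if rd>0 else 1
    d=np.array([x*q,-y*q,-1.0])
    M=np.linalg.inv(np.array(f["camera_from_world"])) if T is None else T@np.array(f["hand_eye"])
    return M[:3,3],M[:3,:3]@d
def onz(f,uv,z,T=None):
    o,d=ray(f,uv,T);return o+d*(z-o[2])/d[2]
def cross(f1,a,f2,b):
    o1,d1=ray(f1,a);o2,d2=ray(f2,b);d1/=np.linalg.norm(d1);d2/=np.linalg.norm(d2)
    t=np.linalg.lstsq(np.c_[d1,-d2],o2-o1,rcond=None)[0]
    p,q=o1+d1*t[0],o2+d2*t[1];return (p+q)/2,np.linalg.norm(p-q)
def proj(f,P,T=None):
    M=np.array(f["camera_from_world"]) if T is None else np.linalg.inv(T@np.array(f["hand_eye"]))
    c=M[:3,:3]@P+M[:3,3];x,y=c[0]/-c[2],-c[1]/-c[2];k=1+f["k1"]*(x*x+y*y);K=np.array(f["mtx"])
    return np.array([K[0,0]*x*k+K[0,2],K[1,1]*y*k+K[1,2]])
def toolT(s):
    from scipy.spatial.transform import Rotation as R
    T=np.eye(4);T[:3,:3]=R.from_euler('xyz',s["tcp_rot"]).as_matrix();T[:3,3]=s["tcp_pos"];return T
E
cat > a.py <<'E'
from h import *
import pickle
s=env.read_state();print(s)
F={}
for n in("top","side","wrist"):
    F[n]=env.grab_frame(n);cv2.imwrite(f"pics/{n}0.png",F[n]["pixels"][:,:,::-1])
    print(n,F[n]["mtx"],F[n]["k1"],F[n].get("camera_from_world",F[n].get("hand_eye")))
pickle.dump((s,F),open("f0.pkl","wb"))
E
python3 a.py
```

```text
pics
{'clock': 0.0, 'joints': array([ 9.68691437e-01,  1.81521076e-01,  1.60798513e+00, -2.75465600e-06,
        1.35380340e+00, -2.06292698e-01]), 'qd': array([ 0.00202181,  0.00157724,  0.00060082,  0.00019924,  0.00076082,
       -0.0005154 ]), 'effort': array([ 1.15521507e-03, -4.33875346e+01, -3.41844392e+01,  7.02856947e-02,
        3.87740519e-02, -1.80746902e-04]), 'tcp_pos': array([0.2213708 , 0.53010642, 0.23783242]), 'tcp_rot': array([-3.13991155e+00, -3.49055924e-04,  2.74578076e+00]), 'force': array([ 0.25197198, -0.14100324,  0.78499427]), 'ft_torque': array([-0.00902581, -0.0089857 , -0.0694413 ]), 'gripper_force': 0.0, 'width': 1.00142224046095}
top [[453.13096071   0.         316.22061775]
 [  0.         453.13096071 203.09854714]
 [  0.           0.           1.        ]] -0.06598890525691231 [[ 0.00836967 -0.99943433 -0.03257242  0.02613766]
 [ 0.99921714  0.00709943  0.03891933 -0.58352177]
 [-0.03866607 -0.03287266  0.99871133 -1.14030865]
 [ 0.          0.          0.          1.        ]]
side [[377.5825077    0.         320.33618449]
 [  0.         377.5825077  200.95973793]
 [  0.           0.           1.        ]] 0.00781625603701683 [[ 0.87782568 -0.47897765  0.00157457 -0.51999676]
 [ 0.25327977  0.46697273  0.84722242 -0.26389381]
 [-0.40653589 -0.74331479  0.531236   -0.92196791]
 [ 0.          0.          0.          1.        ]]
wrist [[280.49154337   0.         313.95471195]
 [  0.         280.49154337 197.24835392]
 [  0.           0.           1.        ]] 0.005824653702028596 [[ 7.12267918e-04  9.64268716e-01  2.64925152e-01  6.70354327e-02]
 [ 9.99999441e-01 -4.79733216e-04 -9.42438972e-04 -2.07538767e-04]
 [-7.81671023e-04  2.64925675e-01 -9.64268519e-01 -1.46135513e-01]
 [ 0.00000000e+00  0.00000000e+00  0.00000000e+00  1.00000000e+00]]
```

View pics/top0.png

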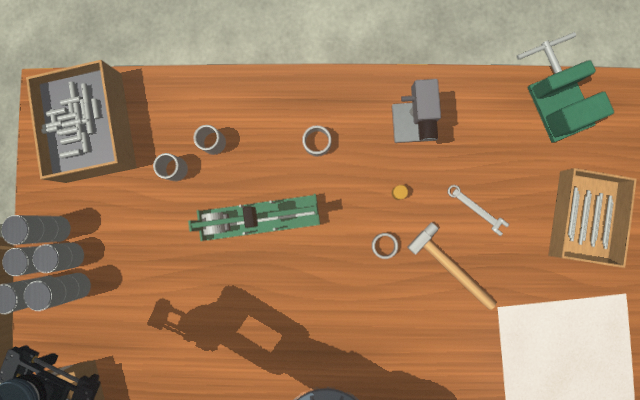

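View pics/side0.png

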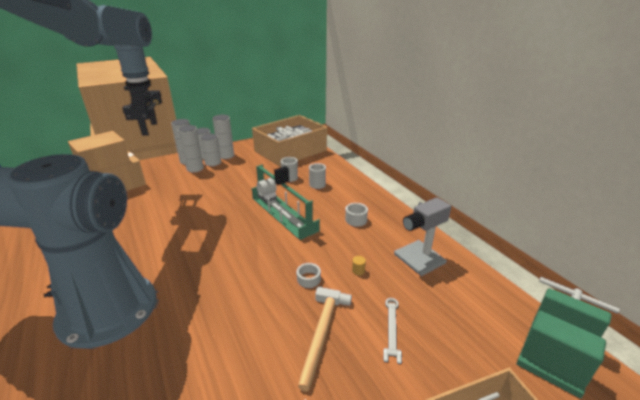

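View pics/wrist0.png

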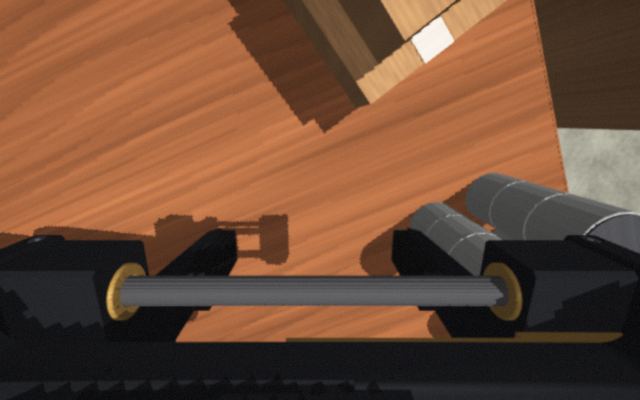

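```bash
cat > b.py <<'E'
from h import *
import pickle
s,F=pickle.load(open("f0.pkl","rb"));f=F["top"];im=f["pixels"]
a=cv2.resize(im[180:250,180:350,::-1],None,fx=4.5,fy=4.5,interpolation=cv2.INTER_CUBIC)
b=cv2.resize(im[70:150,380:460,::-1],None,fx=3.4,fy=3.4,interpolation=cv2.INTER_CUBIC)
g=cv2.resize(F["side"]["pixels"][150:280,240:460,::-1],None,fx=2.1,fy=2.1,interpolation=cv2.INTER_CUBIC)
c=np.zeros((315+273,765,3),np.uint8);c[:315]=a;c[315:315+272,:272]=b;c[315:588,280:742]=g
cv2.imwrite("pics/crop1.png",c)
h=cv2.cvtColor(im,cv2.COLOR_RGB2HSV)
m=((h[...,0]>60)&(h[...,0]<90)&(h[...,1]>90)).astype(np.uint8);m[:,:170]=0;m[:,350:]=0;m[:180]=0;m[260:]=0
r=cv2.minAreaRect(cv2.findNonZero(m));print(r)
for q in cv2.boxPoints(r): print(q,onz(f,q,.046)[:2],onz(f,q,.006)[:2])
for n,box in(("top",(195,240,230,275)),("side",(160,190,268,292))):
    I=F[n]["pixels"];k=(I.max(2)<45).astype(np.uint8);M=np.zeros_like(k);M[box[0]:box[1],box[2]:box[3]]=1;k*=M
    print(n,k.sum(),cv2.minAreaRect(cv2.findNonZero(k)),np.argwhere(k).mean(0)[::-1])
k=(im.max(2)<60).astype(np.uint8);k[:,:400]=0;k[:,445:]=0;k[:110]=0;k[150:]=0
print("lens",k.sum(),cv2.minAreaRect(cv2.findNonZero(k)))
d=(np.abs(im.astype(int)-im.mean(2,keepdims=True)).max(2)<22).astype(np.uint8)
d[:,:385]=0;d[:,460:]=0;d[:70]=0;d[150:]=0
for row in range(74,150,3):
    print(row,''.join('#' if im[row,x].max()<60 else ('o' if d[row,x] else '.') for x in range(385,460)))
E
python3 b.py
```

```text
((246.27401733398438, 219.0730743408203), (28.66924476623535, 114.48438262939453), 82.09283447265625)
[187.60408 212.74945] [0.55553087 0.35122556] [0.55613194 0.36406843]
[300.99997 197.00003] [0.59679132 0.06728475] [0.59887073 0.0699542 ]
[304.94397 225.3967 ] [0.52678193 0.056874  ] [0.52635294 0.05917043]
[191.54807 241.14612] [0.48477169 0.33993797] [0.4828375  0.35237642]Traceback (most recent call last):
  File "b.py", line 15, in <module>
    print(n,k.sum(),cv2.minAreaRect(cv2.findNonZero(k)),np.argwhere(k).mean(0)[::-1])
                    ~~~~~~~~~~~~~~~^^^^^^^^^^^^^^^^^^^^
cv2.error: OpenCV(4.12.0) /io/opencv/modules/imgproc/src/convhull.cpp:143: error: (-215:Assertion failed) total >= 0 && (depth == CV_32F || depth == CV_32S) in function 'convexHull'
```

View pics/crop1.png

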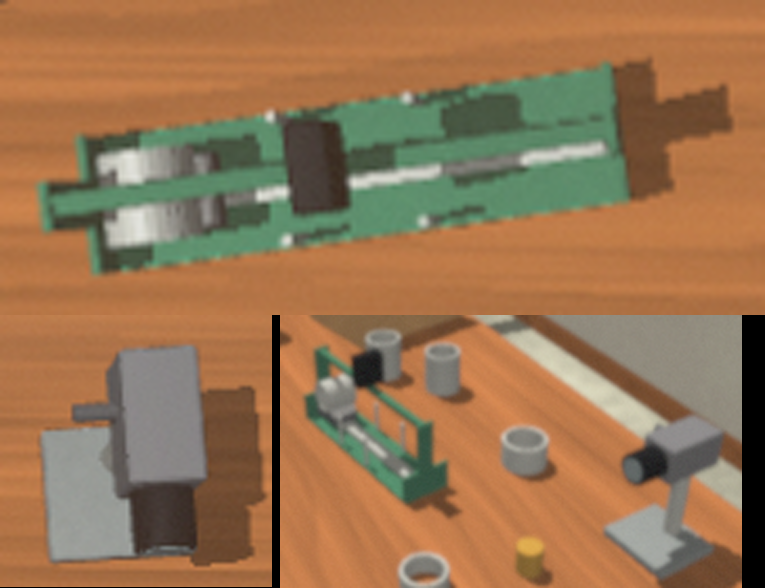

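```bash
cat > c.py <<'E'
from h import *
import pickle
s,F=pickle.load(open("f0.pkl","rb"));f=F["top"];g=F["side"];im=f["pixels"].astype(float)
P=[]
for u,v in((240.2,206),(270.4,201.8),(244,233.3),(274.2,228.9)):
    u0,v0=int(round(u)),int(round(v));w=im[v0-2:v0+3,u0-2:u0+3].min(2)
    w=np.clip(w-np.percentile(w,65),0,None);yy,xx=np.mgrid[v0-2:v0+3,u0-2:u0+3]
    P.append(onz(f,((w*xx).sum()/w.sum(),(w*yy).sum()/w.sum()),.056)[:2])
P=np.array(P);print(P);dy=(P[0]+P[2]-P[1]-P[3])/2;dx=(P[0]+P[1]-P[2]-P[3])/2
yaw=np.arctan2(-dy[0],dy[1]);print("ctr",P.mean(0),"len",np.linalg.norm(dy),np.linalg.norm(dx),"yaw deg",np.degrees(yaw),np.degrees(np.arctan2(dx[1],dx[0])))
k=(im.max(2)<75).astype(np.uint8);M=np.zeros_like(k);M[200:235,238:266]=1;k*=M
r=cv2.minAreaRect(cv2.findNonZero(k));print("block",k.sum(),r,[onz(f,q,.173)[:2].round(4) for q in cv2.boxPoints(r)],"proj ctr at .173",onz(f,r[0],.173))
print("pred block top px",proj(f,np.r_[P.mean(0),.173]),proj(f,np.r_[P.mean(0),.121]))
print("housing top corners",[onz(f,q,.176)[:2].round(4) for q in((414.7,80.9),(437.9,79.1),(440.6,118.5),(418.2,120))])
print("lens face side",onz(g,(409.5,222.4),.15),"top tip mid",onz(f,(428.7,140),.15))
b=cv2.resize(f["pixels"][70:150,385:455,::-1],None,fx=7,fy=7,interpolation=cv2.INTER_CUBIC)
c=cv2.resize(g["pixels"][190:250,390:460,::-1],None,fx=4,fy=4,interpolation=cv2.INTER_CUBIC)
o=np.zeros((560,780,3),np.uint8);o[:,:490]=b;o[:240,495:775]=c;cv2.imwrite("pics/crop2.png",o)
E
python3 c.py
```

```text
[[0.57413998 0.2181271 ]
 [0.58512527 0.14301174]
 [0.50680683 0.20808884]
 [0.51783931 0.13322672]]
ctr [0.54597785 0.1756136 ] len 0.07579252464535305 0.06803540864013892 yaw deg 8.351768304214408 8.376863419623332
block 220 ((249.88998413085938, 216.22998046875), (20.7889404296875, 12.727922439575195), 81.8698959350586) [array([0.5677, 0.1885]), array([0.5718, 0.1606]), array([0.5267, 0.1535]), array([0.5225, 0.1813])] proj ctr at .173 [0.54714659 0.17094314 0.173     ]
pred block top px [247.77550392 216.74350733] [251.89368983 216.94375028]
housing top corners [array([ 0.8481, -0.1897]), array([ 0.8526, -0.241 ]), array([ 0.7645, -0.246 ]), array([ 0.7608, -0.1968])]
lens face side [ 0.73255805 -0.22279754  0.15      ] top tip mid [ 0.72139303 -0.22515731  0.15      ]
```

View pics/crop2.png

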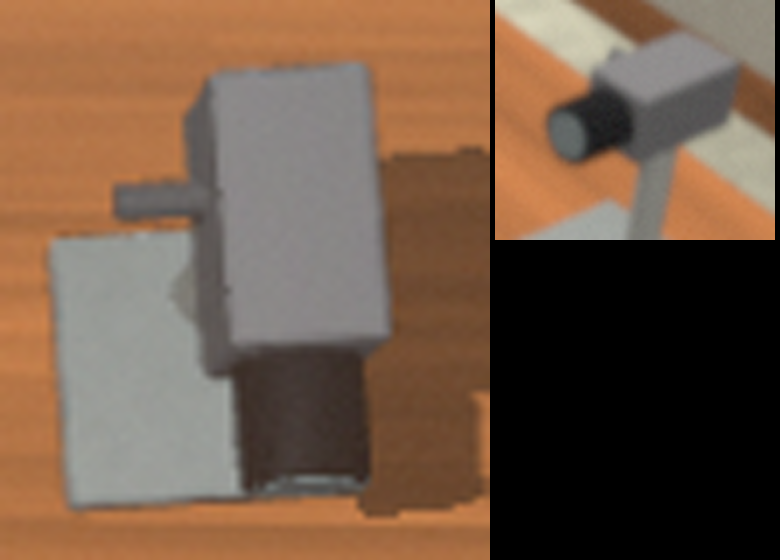

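```bash
cat > d.py <<'E'
from h import *
import pickle
s,F=pickle.load(open("f0.pkl","rb"));f=F["top"];g=F["side"]
print("cross",cross(f,(429,139.4),g,(408.5,224)),onz(g,(408.5,224),.15),onz(f,(429,139.4),.15))
t=lambda u,v:(385+u/7,70+v/7)
def dirn(a,b,z):
    A,B=onz(f,t(*a),z),onz(f,t(*b),z);d=B-A;return A[:2].round(4),B[:2].round(4),np.degrees(np.arctan2(d[1],d[0])).round(2)
print("foot",dirn((70,507),(50,240),.01),dirn((70,507),(245,497),.01))
print("tube",dirn((245,490),(235,375),.15),dirn((368,485),(363,350),.15))
print(toolT(s).round(4)[:3])
from scipy.spatial.transform import Rotation as R
T=toolT(s)
for _ in range(3): print(env.read_state()["tcp_rot"],env.read_state()["tcp_pos"])
E
python3 d.py
```

```text
cross (array([ 0.72403281, -0.22673252,  0.15002089]), np.float64(0.0030187174060299056)) [ 0.72566734 -0.2271146   0.15      ] [ 0.72275595 -0.22583885  0.15      ]
foot (array([ 0.7398, -0.1693]), array([ 0.8386, -0.1622]), np.float64(4.1)) (array([ 0.7398, -0.1693]), array([ 0.7439, -0.2331]), np.float64(-86.34))
tube (array([ 0.7213, -0.2056]), array([ 0.7585, -0.2026]), np.float64(4.62)) (array([ 0.7232, -0.2451]), array([ 0.7669, -0.2438]), np.float64(1.66))
[[-9.227e-01  3.856e-01 -1.000e-03  2.214e-01]
 [ 3.856e-01  9.227e-01 -1.400e-03  5.301e-01]
 [ 3.000e-04 -1.700e-03 -1.000e+00  2.378e-01]]
[-3.14032353e+00 -2.84615907e-04  2.74581874e+00] [0.22145221 0.53022783 0.23803564]
[-3.14032353e+00 -2.84615907e-04  2.74581874e+00] [0.22145221 0.53022783 0.23803564]
[-3.14032353e+00 -2.84615907e-04  2.74581874e+00] [0.22145221 0.53022783 0.23803564]
```

>>> drive_tool([
  {"dp": [-0.073, -0.034, 0], "turn": -0.043},
  {"dp": [-0.145, -0.067, 0], "turn": -0.086},
  {"dp": [-0.218, -0.101, 0], "turn": -0.13},
  {"dp": [-0.291, -0.135, 0], "turn": -0.173},
  {"dp": [-0.363, -0.168, 0], "turn": -0.216},
  {"dp": [-0.436, -0.202, 0], "turn": -0.259},
  {"dp": [-0.509, -0.236, 0], "turn": -0.302},
  {"dp": [-0.581, -0.269, 0], "turn": -0.346},
], hand=-1, grip_force=60)

```text
clock: 0.82
tcp_pos: [0.4387, 0.2927, 0.2387]
tcp_rot: [3.142, -0.0, -2.991]
force: [0.5, 0.4, -0.1]
width: 1.002
gripper_force: 0.0
```

>>> drive_tool([
  {"dp": [-0.036, -0.053, 0], "turn": 0},
  {"dp": [-0.071, -0.105, 0], "turn": 0},
  {"dp": [-0.107, -0.158, 0], "turn": 0},
  {"dp": [-0.142, -0.21, 0], "turn": 0},
  {"dp": [-0.178, -0.263, 0], "turn": 0},
  {"dp": [-0.178, -0.263, 0], "turn": 0},
  {"dp": [-0.178, -0.263, 0], "turn": 0},
  {"dp": [-0.178, -0.263, 0], "turn": 0},
])

```text
clock: 1.48
tcp_pos: [0.5447, 0.1777, 0.2382]
tcp_rot: [3.141, -0.001, -2.994]
force: [-0.9, 0.6, 0.8]
width: 1.001
gripper_force: 0.0
```

```bash
cat > e.py <<'E'
from h import *
import pickle
s=env.read_state();f=env.grab_frame("wrist");pickle.dump((s,f),open("f1.pkl","wb"))
cv2.imwrite("pics/wrist1.png",f["pixels"][:,:,::-1]);print(s["clock"],s["tcp_pos"],s["tcp_rot"],s["joints"])
T=toolT(s)
from scipy.spatial.transform import Rotation as R
C=np.array([0.546,0.1756]);y=np.radians(8.36);Rz=np.array([[np.cos(y),-np.sin(y)],[np.sin(y),np.cos(y)]])
for q in((-23,-11),(-23,11),(23,-11),(23,11)): print("block top pred",proj(f,np.r_[C+Rz@(np.array(q)/1000),.173],T))
for q in((-34,-38),(-34,38),(34,-38),(34,38)): print("pin pred",proj(f,np.r_[C+Rz@(np.array(q)/1000),.056],T))
E
python3 e.py
```

```text
1.4833 [0.54466041 0.17767206 0.23820555] [ 3.14114555e+00 -1.30078740e-03 -2.99440007e+00] [ 1.08008132e-01  1.77414652e-01  1.61198388e+00  4.05337427e-04
  1.35351144e+00 -1.61006813e+00]
block top pred [297.35227674 181.20281655]
block top pred [325.94420895 181.25187133]
block top pred [298.12256775 236.65413546]
block top pred [325.19362327 236.69123973]
pin pred [279.5960543  150.82461495]
pin pred [345.04786264 150.94900928]
pin pred [281.28583418 206.79109925]
pin pred [343.30846629 206.8876699 ]
```

View pics/wrist1.png

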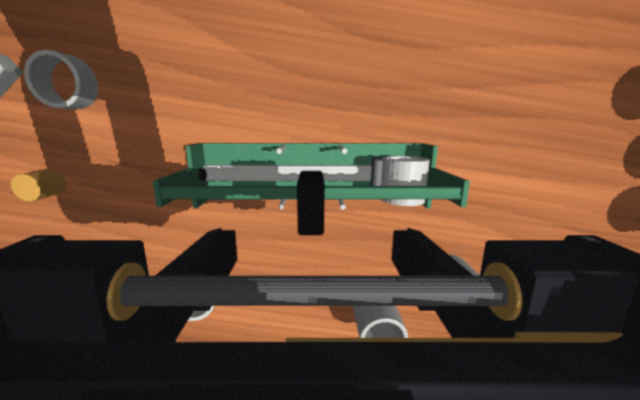

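>>> drive_tool([
  {"dp": [-0.001, -0.002, 0.03], "turn": 0},
  {"dp": [-0.002, -0.0045, 0.07], "turn": 0},
  {"dp": [-0.002, -0.0045, 0.11], "turn": 0},
  {"dp": [-0.002, -0.0045, 0.15], "turn": 0},
  {"dp": [-0.002, -0.0045, 0.19], "turn": 0},
  {"dp": [-0.002, -0.0045, 0.21], "turn": 0},
  {"dp": [-0.002, -0.0045, 0.218], "turn": 0},
  {"dp": [-0.002, -0.0045, 0.218], "turn": 0},
])

```text
clock: 2.2
tcp_pos: [0.5456, 0.1761, 0.1291]
tcp_rot: [3.141, -0.002, -2.993]
force: [-0.4, 0.2, -0.2]
width: 1.0
gripper_force: 0.0
```

>>> drive_tool([
  {"dp": [0, 0, 0], "turn": 0},
  {"dp": [0, 0, 0], "turn": 0},
  {"dp": [0, 0, 0], "turn": 0},
  {"dp": [0, 0, 0], "turn": 0},
  {"dp": [0, 0, 0], "turn": 0},
  {"dp": [0, 0, 0], "turn": 0},
  {"dp": [0, 0, 0], "turn": 0},
  {"dp": [0, 0, 0], "turn": 0},
], hand=1, grip_force=60)

```text
clock: 2.87
tcp_pos: [0.5466, 0.1754, 0.1298]
tcp_rot: [-3.142, 0.0, -2.994]
force: [-0.7, 0.5, -0.1]
width: 0.42
gripper_force: 0.0
```

>>> drive_tool([
  {"dp": [0, 0, 0], "turn": 0},
  {"dp": [0, 0, 0], "turn": 0},
  {"dp": [0, 0, 0], "turn": 0},
  {"dp": [0, 0, 0], "turn": 0},
  {"dp": [0, 0, 0], "turn": 0},
  {"dp": [0, 0, 0], "turn": 0},
  {"dp": [0, 0, 0], "turn": 0},
  {"dp": [0, 0, 0], "turn": 0},
])

```text
clock: 3.53
tcp_pos: [0.5466, 0.1752, 0.1297]
tcp_rot: [-3.141, 0.0, -2.994]
force: [1.3, -2.8, -1.3]
width: 0.243
gripper_force: 60.0
```

>>> drive_tool([
  {"dp": [0, 0, -0.006], "turn": 0},
  {"dp": [0, 0, -0.022], "turn": 0},
  {"dp": [0, 0, -0.05], "turn": 0},
  {"dp": [0, 0, -0.088], "turn": 0},
  {"dp": [0, 0, -0.128], "turn": 0},
  {"dp": [0, 0, -0.162], "turn": 0},
  {"dp": [0, 0, -0.182], "turn": 0},
  {"dp": [0, 0, -0.19], "turn": 0},
])

```text
clock: 4.2
tcp_pos: [0.5467, 0.1756, 0.226]
tcp_rot: [-3.142, 0.001, -2.993]
force: [1.3, 0.6, -10.9]
width: 0.242
gripper_force: 60.0
```

```bash
cat > e2.py <<'E'
from h import *
import pickle
s=env.read_state();F={n:env.grab_frame(n) for n in("wrist","top","side")};pickle.dump((s,F),open("f2.pkl","wb"))
print(s)
o=np.zeros((400+193,640,3),np.uint8);o[:400]=F["wrist"]["pixels"][:,:,::-1]
o[400:,:320]=cv2.resize(F["side"]["pixels"][140:240,230:396,::-1],(320,193));o[400:,320:]=cv2.resize(F["top"]["pixels"][170:266,170:330,::-1],(320,193))
cv2.imwrite("pics/w2.png",o)
s=env.read_state();print(s["ft_torque"],s["force"],s["tcp_rot"],s["tcp_pos"])
E
python3 e2.py
```

```text
{'clock': 4.2, 'joints': array([ 1.04245117e-01,  1.89675602e-01,  1.62306592e+00, -5.83912553e-06,
        1.32768427e+00, -1.61464435e+00]), 'qd': array([-0.00213529, -0.02323447, -0.02219455, -0.00250215,  0.06302468,
        0.00109263]), 'effort': array([ 1.96186770e-01, -4.88352585e+01, -3.80949140e+01,  6.21978287e-01,
        3.93502861e-01, -4.24054416e-02]), 'tcp_pos': array([0.54670269, 0.17563963, 0.2259877 ]), 'tcp_rot': array([-3.14153584e+00,  1.16549402e-03, -2.99349807e+00]), 'force': array([  1.3446124 ,   0.62182616, -10.88706308]), 'ft_torque': array([-0.48743739, -0.23242726, -0.15714131]), 'gripper_force': 60.03990196622908, 'width': 0.24223945842630717}
[-0.55415968 -0.04289241  0.0442694 ] [ -0.27001622  -0.46986071 -11.26178247] [-3.14154724e+00 -1.74864257e-03 -2.99382307e+00] [0.54585579 0.1753633  0.22366997]
```

View pics/w2.png

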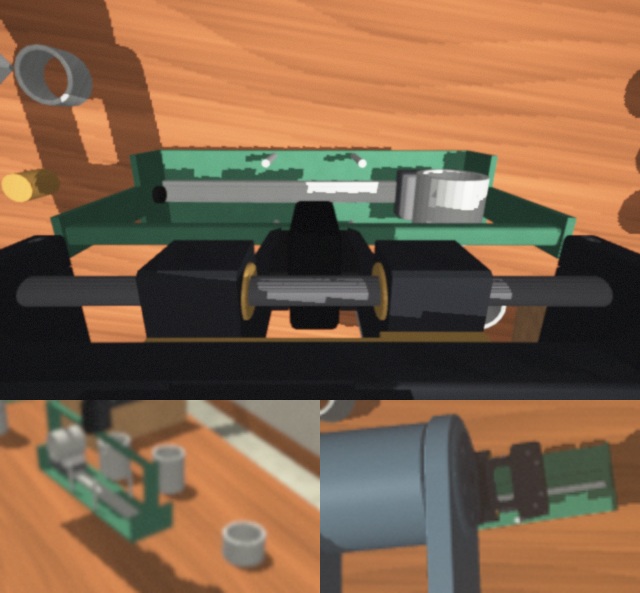

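>>> drive_tool([
  {"dp": [0.001, 0, 0], "turn": 0.002},
  {"dp": [0.003, 0, 0], "turn": 0.007},
  {"dp": [0.007, 0, 0], "turn": 0.016},
  {"dp": [0.011, 0, 0], "turn": 0.026},
  {"dp": [0.015, 0, 0], "turn": 0.036},
  {"dp": [0.018, 0, 0], "turn": 0.043},
  {"dp": [0.02, 0, 0], "turn": 0.047},
  {"dp": [0.0206, 0, 0], "turn": 0.0485},
])

```text
clock: 5.02
tcp_pos: [0.5362, 0.1739, 0.2248]
tcp_rot: [3.142, -0.0, -3.071]
force: [-0.3, 0.0, -10.3]
width: 0.247
gripper_force: 60.0
```

```bash
cat > m.py <<'E'
from h import *
def sleeve(f):
    h=cv2.cvtColor(f["pixels"],cv2.COLOR_RGB2HSV);b=h[171:178,150:520]
    return (((b[...,1]<50)&(b[...,2]>70)).mean(0)>.5)
def edges(f):
    c=np.flatnonzero(sleeve(f))+150
    g=np.split(c,np.flatnonzero(np.diff(c)>6)+1);g=max(g,key=len);return g[0],g[-1]
E
cat > p.py <<'E'
from m import *
import pickle
s=env.read_state();fs=[]
for i in range(2):
    f=env.grab_frame("wrist");fs.append(f);print(edges(f),f["pixels"][174,150:520:10].tolist() if i==0 else "")
pickle.dump((s,fs),open("f3.pkl","wb"))
for i in range(2): pass
s=env.read_state();print({k:s[k] for k in("clock","tcp_pos","tcp_rot","ft_torque","force")})
# manoeuvre
dt=1/12;T=16*dt;n=16;fr,dm,g=.0133,.044,2.8
t=np.linspace(0,T,1601);x=t/T;S=.11*(1-(10*x**3-15*x**4+6*x**5));v=np.gradient(S,t);A=np.gradient(v,t)
a=g*S-A+fr*(v<-1e-3)-dm*v
V=np.concatenate([[0],np.cumsum((a[1:]+a[:-1])/2*(t[1]-t[0]))]);V-=V[-1];X=np.concatenate([[0],np.cumsum((V[1:]+V[:-1])/2*(t[1]-t[0]))])
print("v0",V[0],"dX",X[-1]);print((X[::100][1:]/.5).round(4))
E
python3 p.py
```

```text
(np.int64(403), np.int64(486)) [[33, 55, 43], [32, 54, 42], [98, 168, 131], [98, 168, 133], [102, 170, 134], [100, 169, 131], [97, 168, 131], [103, 174, 138], [98, 169, 132], [96, 166, 130], [103, 172, 134], [104, 175, 138], [103, 174, 137], [105, 177, 140], [104, 179, 138], [87, 150, 116], [106, 177, 140], [105, 178, 140], [103, 174, 137], [107, 183, 143], [107, 180, 141], [102, 178, 140], [109, 184, 143], [54, 89, 69], [55, 88, 69], [45, 46, 48], [100, 100, 101], [113, 112, 110], [165, 165, 163], [175, 175, 170], [135, 137, 134], [122, 122, 120], [106, 109, 106], [99, 102, 99], [98, 169, 133], [240, 167, 108], [240, 167, 108]]
(np.int64(403), np.int64(485)) 
{'clock': 5.1167, 'tcp_pos': array([0.53638246, 0.17390535, 0.22482895]), 'tcp_rot': array([ 3.14158755e+00,  2.50875033e-04, -3.07010503e+00]), 'ft_torque': array([-0.54651297, -0.02247034,  0.05181608]), 'force': array([ -0.41217209,  -0.66427635, -10.53224176])}
v0 -0.2271862500001528 dX 0.017208701331593444
[-0.0352 -0.0634 -0.083  -0.0935 -0.0952 -0.089  -0.0764 -0.0594 -0.0399
 -0.0201 -0.0018  0.0134  0.0245  0.0312  0.034   0.0344]
```

```bash
python3 -c "
import numpy as np
vp,v=.2775,.2272
n=np.arange(24)+.5
V=np.interp(n,[0,8,12,20,24],[0,vp,vp,v,v])/12/.5
for k in range(3): print((-np.cumsum(V[8*k:8*k+8])).round(4))
"
```

```text
[-0.0029 -0.0116 -0.026  -0.0463 -0.0723 -0.1041 -0.1416 -0.185 ]
[-0.0463 -0.0925 -0.1388 -0.185  -0.2307 -0.2754 -0.319  -0.3616]
[-0.0415 -0.082  -0.1215 -0.1599 -0.1977 -0.2356 -0.2735 -0.3113]
```

>>> drive_tool([
  {"dp": [0, -0.0029, 0], "turn": 0},
  {"dp": [0, -0.0116, 0], "turn": 0},
  {"dp": [0, -0.026, 0], "turn": 0},
  {"dp": [0, -0.0463, 0], "turn": 0},
  {"dp": [0, -0.0723, 0], "turn": 0},
  {"dp": [0, -0.1041, 0], "turn": 0},
  {"dp": [0, -0.1416, 0], "turn": 0},
  {"dp": [0, -0.185, 0], "turn": 0},
])

```text
clock: 5.78
tcp_pos: [0.543, 0.0801, 0.2248]
tcp_rot: [-3.141, 0.0, -3.07]
force: [-0.5, 0.2, -11.1]
width: 0.243
gripper_force: 60.0
```

>>> drive_tool([
  {"dp": [0, -0.0463, 0], "turn": 0},
  {"dp": [0, -0.0925, 0], "turn": 0},
  {"dp": [0, -0.1388, 0], "turn": 0},
  {"dp": [0, -0.185, 0], "turn": 0},
  {"dp": [0, -0.2307, 0], "turn": 0},
  {"dp": [0, -0.2754, 0], "turn": 0},
  {"dp": [0, -0.319, 0], "turn": 0},
  {"dp": [0, -0.3616, 0], "turn": 0},
])

```text
clock: 6.45
tcp_pos: [0.5557, -0.1014, 0.2249]
tcp_rot: [-3.141, 0.001, -3.071]
force: [1.0, -0.8, -10.4]
width: 0.246
gripper_force: 60.0
```

```bash
python3 -c "
from plant import env
s=env.read_state();print({k:s[k] for k in('clock','tcp_pos','tcp_rot','ft_torque','force','qd','joints')})"
```

```text
{'clock': 6.45, 'tcp_pos': array([ 0.55566287, -0.1014433 ,  0.22491647]), 'tcp_rot': array([-3.14078479e+00,  5.80534161e-04, -3.07122853e+00]), 'ft_torque': array([-0.49832849, -0.14842902, -0.01392359]), 'force': array([  1.0279548 ,  -0.76878958, -10.43685659]), 'qd': array([-0.41778306,  0.12859014, -0.151358  ,  0.00513732,  0.01605763,
       -0.41439312]), 'joints': array([-3.90405910e-01,  1.70327991e-01,  1.64782454e+00, -4.80207227e-04,
        1.32256095e+00, -2.03144835e+00])}
```

>>> drive_tool([
  {"dp": [0.0003, -0.0415, 0], "turn": 0},
  {"dp": [0.0006, -0.082, 0], "turn": 0},
  {"dp": [0.001, -0.1215, 0], "turn": 0},
  {"dp": [0.0014, -0.1599, 0], "turn": 0},
  {"dp": [0.0017, -0.1977, 0], "turn": 0},
  {"dp": [0.002, -0.2356, 0], "turn": 0},
  {"dp": [0.0023, -0.2735, 0], "turn": 0},
  {"dp": [0.0025, -0.3113, 0], "turn": 0},
])

```text
clock: 7.12
tcp_pos: [0.5652, -0.2565, 0.2248]
tcp_rot: [-3.141, 0.0, -3.071]
force: [-0.4, 0.1, -10.4]
width: 0.245
gripper_force: 60.0
```

>>> drive_tool([
  {"dp": [0, -0.0352, 0], "turn": 0},
  {"dp": [0, -0.0634, 0], "turn": 0},
  {"dp": [0, -0.083, 0], "turn": 0},
  {"dp": [0, -0.0935, 0], "turn": 0},
  {"dp": [0, -0.0952, 0], "turn": 0},
  {"dp": [0, -0.089, 0], "turn": 0},
  {"dp": [0, -0.0764, 0], "turn": 0},
  {"dp": [0, -0.0594, 0], "turn": 0},
])

```text
clock: 7.78
tcp_pos: [0.5679, -0.2823, 0.2246]
tcp_rot: [3.141, -0.0, -3.07]
force: [-0.5, 0.5, -9.9]
width: 0.243
gripper_force: 60.0
```

>>> drive_tool([
  {"dp": [0, 0.0195, 0], "turn": 0},
  {"dp": [0, 0.0393, 0], "turn": 0},
  {"dp": [0, 0.0576, 0], "turn": 0},
  {"dp": [0, 0.0728, 0], "turn": 0},
  {"dp": [0, 0.0839, 0], "turn": 0},
  {"dp": [0, 0.0906, 0], "turn": 0},
  {"dp": [0, 0.0934, 0], "turn": 0},
  {"dp": [0, 0.0938, 0], "turn": 0},
])

```text
clock: 8.45
tcp_pos: [0.5646, -0.2367, 0.2248]
tcp_rot: [-3.141, 0.0, -3.07]
force: [-0.5, -0.8, -10.6]
width: 0.244
gripper_force: 60.0
```

```bash
cat > q.py <<'E'
from m import *
import pickle,sys,glob
fs=[];c=[]
for i in range(int(sys.argv[1])):
    st=env.read_state();f=env.grab_frame("wrist");fs.append(f);l,r=edges(f)
    print(round(st["clock"],3),l,r,"s_mm",round(110*((l+r)/2-313.5)/(444.5-313.5),1),"tq",st["ft_torque"].round(3)[:2])
st=env.read_state();print(st["clock"],st["tcp_pos"].round(4),st["tcp_rot"].round(4))
k=len(glob.glob("s*.pkl"));pickle.dump((st,fs),open(f"s{k}.pkl","wb"));cv2.imwrite(f"pics/s{k}.png",fs[-1]["pixels"][:,:,::-1])
E
python3 q.py 3
```

```text
8.45 299 365 s_mm 15.5 tq [-0.044 -0.032]
8.5 301 367 s_mm 17.2 tq [-0.04  -0.027]
8.55 302 369 s_mm 18.5 tq [-0.061 -0.014]
8.6 [ 0.5646 -0.2373  0.2247] [-3.1414e+00  1.0000e-04 -3.0706e+00]
```

```bash
cat > mpc.py <<'E'
import numpy as np,sys
from scipy.optimize import least_squares
fr,dm,g=.0133,.044,2.8
def sim(s,v,steps,b,pause,n=6,h=1/12):
    """steps: (calls,8) carrier steps in m; returns s,v after each call incl. pause"""
    out=[];vc=0
    def fly(s,v,T,n):
        for _ in range(n):
            d=T/n;acc=g*s+b-fr*np.tanh(v/.003)-dm*v;v+=acc*d;s+=v*d
        return s,v
    for c in steps:
        for u in c:
            v-=u/h-vc;vc=u/h;s,v=fly(s,v,h,n)
        v+=vc;vc=0
        out.append((s,v));s,v=fly(s,v,pause,4)
    return s,v,out
def plan(s,v,xc,N=3,b=0.,pause=.1,w=.02,sb=0.):
    def res(u):
        U=u.reshape(N,8);s1,v1,_=sim(s,v,U,b,pause)
        a=np.diff(np.concatenate([np.r_[0,c,0] for c in U]))*144
        return np.r_[(s1-sb)*300,v1*200,(xc+u.sum())*100,a*w,U[:,-1]*20]
    r=least_squares(res,np.zeros(8*N));return r.x.reshape(N,8)
if __name__=="__main__":
    a=[float(x) for x in sys.argv[1:]];s,v,xc=a[0]/1e3,a[1]/1e3,a[2]/1e3;N=int(a[3]);b=a[4]
    U=plan(s,v,xc,N,b);print("pred mm",[(round(p*1e3,1),round(q*1e3,1)) for p,q in sim(s,v,U,b,.1)[2]])
    for c in U: print((np.cumsum(c)/.5).round(4).tolist())
E
python3 mpc.py 20 32.5 0 3 0.005; python3 mpc.py 20 32.5 0 4 0.005
```

```text
pred mm [(np.float64(-52.0), np.float64(0.6)), (np.float64(19.7), np.float64(-38.8)), (np.float64(0.0), np.float64(-0.7))]
[0.0229, 0.0572, 0.0947, 0.1292, 0.1569, 0.1756, 0.1847, 0.1848]
[-0.0155, -0.0429, -0.0781, -0.1163, -0.1527, -0.1822, -0.1996, -0.2]
[-0.0031, -0.006, -0.0072, -0.0051, 0.0004, 0.008, 0.0147, 0.0152]
pred mm [(np.float64(-34.3), np.float64(19.9)), (np.float64(-9.9), np.float64(-28.8)), (np.float64(13.2), np.float64(-28.7)), (np.float64(0.0), np.float64(-0.7))]
[0.0171, 0.0439, 0.0746, 0.1045, 0.1301, 0.1487, 0.1586, 0.1588]
[-0.0046, -0.0131, -0.0245, -0.0373, -0.05, -0.0606, -0.0672, -0.0673]
[-0.0084, -0.0229, -0.0408, -0.0598, -0.0774, -0.0914, -0.0995, -0.0997]
[-0.0012, -0.0022, -0.0023, -0.001, 0.0016, 0.005, 0.0079, 0.0082]
```

>>> drive_tool([
  {"dp": [0, 0.017, 0], "turn": 0},
  {"dp": [0, 0.044, 0], "turn": 0},
  {"dp": [0, 0.0745, 0], "turn": 0},
  {"dp": [0, 0.1045, 0], "turn": 0},
  {"dp": [0, 0.13, 0], "turn": 0},
  {"dp": [0, 0.1485, 0], "turn": 0},
  {"dp": [0, 0.1585, 0], "turn": 0},
  {"dp": [0, 0.159, 0], "turn": 0},
])

```text
clock: 9.27
tcp_pos: [0.5589, -0.1559, 0.2249]
tcp_rot: [3.141, 0.0, -3.068]
force: [-0.4, -0.1, -10.3]
width: 0.246
gripper_force: 60.0
```

```bash
cat > m.py <<'E'
from h import *
def edges(f):
    h=cv2.cvtColor(f["pixels"],cv2.COLOR_RGB2HSV)[171:178].astype(float)
    S=h[...,1].mean(0);m=(h[...,1]<50).mean(0)>.5
    c=np.flatnonzero(m[150:520])+150;G=np.split(c,np.flatnonzero(np.diff(c)>6)+1);G=max(G,key=len);l,r=G[0],G[-1]
    def sub(i,d):   # saturation crosses midway between inside and outside
        a,b=S[i+4*d:i+6*d:d].mean(),S[i-4*d:i-6*d:-d].mean();t=(a+b)/2;xs=np.arange(-4,5)
        p=S[[i-d*k for k in xs]]   # inside -> outside
        k=np.flatnonzero((p[:-1]<t)&(p[1:]>=t))[0];return i-d*(xs[k]+(t-p[k])/(p[k+1]-p[k]))
    return sub(l,1),sub(r,-1)
CAL=None
def sval(l,r): return 110*((l+r)/2-313.7)/(444.5-313.7)
E
cat > q.py <<'E'
from m import *
import pickle,sys,glob
def show(f): l,r=edges(f);return round(l,2),round(r,2),round(sval(l,r),2)
if sys.argv[1]=="old":
    for k in(3,"s0"):
        for f in pickle.load(open(f"f3.pkl" if k==3 else "s0.pkl","rb"))[1]: print(show(f))
fs=[];t=[];S=[]
for i in range(3):
    st=env.read_state();f=env.grab_frame("wrist");fs.append(f);e=show(f);t.append(st["clock"]);S.append(e[2])
    print(round(t[-1],3),e,"tq",st["ft_torque"][0].round(3))
st=env.read_state();t=np.array(t)-st["clock"];k=np.sqrt(2.8)
A=np.c_[np.cosh(k*t),np.sinh(k*t)/k];print("now s,v",np.linalg.lstsq(A,np.array(S),rcond=None)[0].round(1))
tgt=np.array([.5644,-.2369]);d=st["tcp_pos"][:2]-tgt;print(st["clock"],st["tcp_pos"].round(4),st["tcp_rot"].round(4),"off cy,cx mm",1e3*(d@[-.0698,.9976]),1e3*(d@[.9976,.0698]))
k=len(glob.glob("s*.pkl"));pickle.dump((st,fs),open(f"s{k}.pkl","wb"));cv2.imwrite(f"pics/s{k}.png",fs[-1]["pixels"][:,:,::-1])
E
sed -i 's/pause=.1,/pause=.15,/; s/U,b,.1)/U,b,.15)/' mpc.py
python3 q.py old
```

```text
(np.float64(396.4), np.float64(487.38), np.float64(107.81))
(np.float64(396.42), np.float64(487.23), np.float64(107.75))
(np.float64(298.47), np.float64(365.71), np.float64(15.46))
(np.float64(300.19), np.float64(367.8), np.float64(17.07))
(np.float64(301.91), np.float64(369.66), np.float64(18.57))
9.267 (np.float64(229.63), np.float64(303.15), np.float64(-39.78)) tq 0.319
9.317 (np.float64(230.86), np.float64(304.09), np.float64(-38.88)) tq 0.265
9.367 (np.float64(231.3), np.float64(304.44), np.float64(-38.54)) tq 0.227
now s,v [-38.3   1.6]
9.4167 [ 0.559  -0.158   0.2249] [-3.1410e+00  3.0000e-04 -3.0701e+00] off cy,cx mm 79.12680361895109 0.14735383668793878
```

```bash
sed -i 's/U\[:,-1\]\*20\]/U[:,-1]*300,U[:,-2]*10]/' mpc.py; sed -i 's/444.5-313.7/441.85-313.7/' m.py
python3 mpc.py -39 1 79 3 0; python3 mpc.py -39 1 79 4 0
```

```text
pred mm [(np.float64(1.2), np.float64(-25.9)), (np.float64(7.3), np.float64(-16.9)), (np.float64(0.0), np.float64(-0.0))]
[-0.0122, -0.0322, -0.0556, -0.0787, -0.0978, -0.1094, -0.1104, -0.1104]
[-0.0063, -0.0164, -0.0281, -0.0392, -0.0478, -0.0518, -0.0522, -0.0522]
[-0.0004, -0.0006, -0.0002, 0.0009, 0.0026, 0.0041, 0.0046, 0.0046]
pred mm [(np.float64(3.7), np.float64(-23.1)), (np.float64(3.5), np.float64(-14.0)), (np.float64(1.4), np.float64(-6.1)), (np.float64(0.0), np.float64(-0.0))]
[-0.0132, -0.0343, -0.0588, -0.0824, -0.1015, -0.1131, -0.1141, -0.1141]
[-0.0028, -0.0086, -0.0156, -0.0225, -0.028, -0.031, -0.0312, -0.0312]
[-0.0013, -0.0036, -0.0064, -0.009, -0.0109, -0.0121, -0.0122, -0.0122]
[-0.0003, -0.0006, -0.0008, -0.0009, -0.0007, -0.0005, -0.0005, -0.0005]
```

>>> drive_tool([
  {"dp": [0, -0.013, 0], "turn": 0},
  {"dp": [0, -0.034, 0], "turn": 0},
  {"dp": [0, -0.058, 0], "turn": 0},
  {"dp": [0, -0.0815, 0], "turn": 0},
  {"dp": [0, -0.1005, 0], "turn": 0},
  {"dp": [0, -0.112, 0], "turn": 0},
  {"dp": [0, -0.113, 0], "turn": 0},
  {"dp": [0, -0.113, 0], "turn": 0},
])

```text
clock: 10.08
tcp_pos: [0.5628, -0.2145, 0.2245]
tcp_rot: [3.141, -0.0, -3.071]
force: [-0.4, 0.2, -10.8]
width: 0.242
gripper_force: 60.0
```

```bash
python3 q.py n
```

```text
10.083 (np.float64(265.36), np.float64(332.96), np.float64(-12.48)) tq 0.176
10.133 (np.float64(260.99), np.float64(329.3), np.float64(-15.93)) tq 0.133
10.183 (np.float64(256.93), np.float64(325.76), np.float64(-19.19)) tq 0.186
now s,v [-22.8 -72.4]
10.2333 [ 0.5628 -0.2134  0.2246] [ 3.1411e+00 -2.0000e-04 -3.0696e+00] off cy,cx mm 23.573704217525396 0.08206684478185167
```

```bash
cat > fit.py <<'E'
import numpy as np
from scipy.optimize import least_squares
# carrier command: (time,pos m) knots from clock 7.1167
calls=[(7.1167,[-.0352,-.0634,-.083,-.0935,-.0952,-.089,-.0764,-.0594]),(7.7833,[.0195,.0393,.0576,.0728,.0839,.0906,.0934,.0938]),
(8.6,[.017,.044,.0745,.1045,.13,.1485,.1585,.159]),(9.4167,[-.013,-.034,-.058,-.0815,-.1005,-.112,-.113,-.113])]
kt=[7.0333];kx=[.0379/2];base=0
kx=[.0379*.5]
for t0,r in calls:
    kt.append(t0);kx.append(base)
    for i,u in enumerate(r): kt.append(t0+(i+1)/12-1e-6);kx.append(base+u*.5)
    base=kx[-1]
kt=np.array(kt+[10.3]);kx=np.array(kx+[base])
meas=[(8.45,15.8),(8.5,17.4),(8.55,18.95),(9.2667,-40.5),(9.3167,-39.6),(9.3667,-39.3),(10.0833,-12.5),(10.1333,-15.9),(10.1833,-19.2)]
mt=np.array([m[0] for m in meas]);ms=np.array([m[1] for m in meas])
def run(g,b,fr,tau,t1=10.2333):
    d=1/240;t=np.arange(7.0333,t1+d/2,d);x=np.interp(t-tau,kt,kx);s,v=.11,0.;out=[];vc=np.gradient(x,d)
    if True:
        S=[s]
        for i in range(1,len(t)):
            v-=vc[i]-vc[i-1];v+=(g*s+b-fr*np.tanh(v/.003)-.044*v)*d;s+=v*d
            if s>.11: s,v=.11,min(v,0)
            S.append(s)
    return t,np.array(S)*1e3,v
def res(p):
    t,S,_=run(*p);return np.interp(mt,t,S)-ms
for p0,fix in(((2.8,0,.0133,.02),None),((2.8,0,.0133,.02),0),((2.8,0,.0133,.0),(0,3)),((2.8,0,.0133,.02),(0,2))):
    idx=[i for i in range(4) if fix is None or i not in np.atleast_1d(fix)]
    def f(q):
        p=np.array(p0,float);p[idx]=q;return res(p)
    r=least_squares(f,np.array(p0)[idx],x_scale=np.array([.1,.01,.005,.02])[idx],diff_step=1e-3);print(idx,r.x.round(4),"res",r.fun.round(1))
E
python3 fit.py
```

```text
[0, 1, 2, 3] [ 2.913e+00 -4.530e-02  7.430e-02 -1.000e-04] res [ 7.2  6.8  6.4  8.4  7.7  7.2 -2.8 -3.2 -3.9]
[1, 2, 3] [0.0035 0.0143 0.0326] res [ -6.3  -7.2  -7.8 -16.4 -18.2 -19.7 -49.  -52.3 -56.1]
[1, 2] [-0.0086  0.0364] res [ 0.2 -0.2 -0.5  0.8  0.1 -0.3 -0.5 -0.   0.3]
[1, 3] [0.0069 0.0326] res [-3.3 -3.9 -4.3 -3.5 -4.2 -4.5 -0.2  0.7  1.4]
```

```bash
sed -i 's/^fr,dm,g=.*/fr,dm,g=.0364,.044,2.8/' mpc.py
python3 -c "
from fit import run
t,S,v=run(2.8,-.0086,.0364,0);print(S[-1],v)" | tail -1
for N in 2 3 4; do python3 mpc.py -22.7 -72 22.9 $N -0.0086; done
```

```text
-21.90018344690061 -0.060936125367981646
pred mm [(np.float64(47.5), np.float64(17.8)), (np.float64(-0.3), np.float64(4.9))]
[-0.0928, -0.1944, -0.2571, -0.2636, -0.2343, -0.1958, -0.1895, -0.1894]
[0.0669, 0.1508, 0.2128, 0.2304, 0.2023, 0.1539, 0.1434, 0.1434]
pred mm [(np.float64(63.2), np.float64(-25.7)), (np.float64(-8.4), np.float64(42.3)), (np.float64(-0.2), np.float64(4.5))]
[-0.0359, -0.09, -0.1487, -0.2015, -0.2413, -0.2633, -0.2649, -0.2649]
[0.0185, 0.0511, 0.092, 0.1347, 0.172, 0.196, 0.1984, 0.1984]
[0.0055, 0.0101, 0.0139, 0.0169, 0.019, 0.0204, 0.0207, 0.0207]
pred mm [(np.float64(43.1), np.float64(-47.3)), (np.float64(19.3), np.float64(25.7)), (np.float64(-6.7), np.float64(37.5)), (np.float64(-0.2), np.float64(4.5))]
[-0.0295, -0.0752, -0.1263, -0.1741, -0.2116, -0.2332, -0.235, -0.235]
[0.0039, 0.0113, 0.0212, 0.0321, 0.0421, 0.0488, 0.0495, 0.0495]
[0.0121, 0.0325, 0.0573, 0.0824, 0.1038, 0.1172, 0.1185, 0.1185]
[0.0042, 0.0103, 0.0142, 0.0172, 0.0195, 0.021, 0.0212, 0.0212]
```

```bash
python3 mpc.py -22.6 -68 22.9 4 -0.0086
```

```text
pred mm [(np.float64(41.0), np.float64(-45.9)), (np.float64(18.6), np.float64(24.4)), (np.float64(-6.3), np.float64(35.9)), (np.float64(-0.2), np.float64(4.5))]
[-0.0284, -0.0724, -0.1217, -0.1678, -0.2039, -0.2248, -0.2265, -0.2265]
[0.0036, 0.0104, 0.0197, 0.0299, 0.0393, 0.0455, 0.0462, 0.0462]
[0.0115, 0.031, 0.0546, 0.0786, 0.0991, 0.1119, 0.1131, 0.1131]
[0.0042, 0.0103, 0.0142, 0.0173, 0.0196, 0.0211, 0.0213, 0.0213]
```

>>> drive_tool([
  {"dp": [0, -0.0285, 0], "turn": 0},
  {"dp": [0, -0.0725, 0], "turn": 0},
  {"dp": [0, -0.122, 0], "turn": 0},
  {"dp": [0, -0.168, 0], "turn": 0},
  {"dp": [0, -0.204, 0], "turn": 0},
  {"dp": [0, -0.225, 0], "turn": 0},
  {"dp": [0, -0.2265, 0], "turn": 0},
  {"dp": [0, -0.2265, 0], "turn": 0},
])

```text
clock: 10.9
tcp_pos: [0.5709, -0.327, 0.2244]
tcp_rot: [3.141, -0.0, -3.071]
force: [-0.7, -0.8, -10.2]
width: 0.241
gripper_force: 60.0
```

```bash
python3 q.py n
```

```text
10.9 (np.float64(340.16), np.float64(415.86), np.float64(55.2)) tq -0.264
10.95 (np.float64(338.86), np.float64(414.77), np.float64(54.17)) tq -0.244
11.0 (np.float64(338.63), np.float64(414.57), np.float64(53.99)) tq -0.258
now s,v [53.9  3. ]
11.05 [ 0.5711 -0.3256  0.2246] [ 3.1410e+00 -2.0000e-04 -3.0689e+00] off cy,cx mm -88.97124877787658 0.5029974901194787
```

```bash
python3 - <<'E'
s=open('fit.py').read()
s=s.replace("-.113,-.113])]","-.113,-.113]),(10.2333,[-.0285,-.0725,-.122,-.168,-.204,-.225,-.2265,-.2265])]").replace("[10.3]","[11.3]").replace("t1=10.2333","t1=11.05,dm=.044,off=0.,kc=1.")
s=s.replace("(10.1833,-19.2)]","(10.1833,-19.2),(10.9,55.2),(10.95,54.2),(11.0,54.0)]").replace("-.044*v","-dm*v").replace("kt,kx);","kt,kx)*kc;")
s=s[:s.index("def res")]+'''N=["g","b","fr","tau","dm","off","kc"];D=np.array([2.8,-.0086,.0364,0,.044,0,1.]);X=np.array([.1,.01,.01,.02,.05,1,.02])
def res(p):
    t,S,_=run(*p[:4],11.05,p[4],0,p[6]);return np.interp(mt,t,S)+p[5]-ms
def fit(idx,D=D):
    def f(q):
        p=D.copy();p[idx]=q;return res(p)
    best=None
    for b0 in(-.0086,.005):
        q0=D.copy();q0[1]=b0
        r=least_squares(f,q0[idx],x_scale=X[idx],diff_step=3e-4)
        if best is None or r.cost<best.cost: best=r
    p=D.copy();p[idx]=best.x;return p,best.fun
if __name__=="__main__":
    for idx in([1,2],[0,1,2],[1,2,3],[1,2,4],[1,2,5],[1,2,6],[0,1,2,4],[0,1,2,5]):
        p,r=fit(idx);t,S,v=run(*p[:4],11.05,p[4],0,p[6]);print([N[i] for i in idx],p[idx].round(4),"rms",r.std().round(2),r[::3].round(1),"now",S[-1].round(1),(v*1e3).round(1))
'''
open('fit.py','w').write(s)
E
python3 fit.py
```

```text
['b', 'fr'] [-0.0056  0.0325] rms 0.68 [-0.3  0.3  0.3 -0.4] now 54.0 5.7
['g', 'b', 'fr'] [ 3.009  -0.0044  0.0104] rms 0.41 [ 0.3  0.8 -0.4 -0.5] now 54.6 10.5
['b', 'fr', 'tau'] [-0.0085  0.0364 -0.0001] rms 0.9 [ 0.3  1.3  1.1 -0.6] now 53.5 4.0
['b', 'fr', 'dm'] [-0.006   0.0442 -0.0832] rms 0.43 [ 0.6  0.5 -0.4 -0.4] now 54.5 7.7
['b', 'fr', 'off'] [5.0000e-04 2.4100e-02 2.1696e+00] rms 0.54 [ 0.5  0.2 -0.  -0.3] now 52.0 6.0
['b', 'fr', 'kc'] [-0.0147  0.1194  1.1536] rms 0.53 [ 0.3 -0.8  0.2  0.8] now 52.6 -4.3
['g', 'b', 'fr', 'dm'] [ 2.8693 -0.0056  0.0332 -0.0418] rms 0.42 [ 0.5  0.5 -0.4 -0.4] now 54.5 8.5
['g', 'b', 'fr', 'off'] [ 2.9672e+00 -2.5000e-03  1.1900e-02  7.1000e-01] rms 0.42 [ 0.4  0.7 -0.3 -0.4] now 53.8 9.6
```

```bash
sed -i 's/^fr,dm,g=.*/fr,dm,g=.0112,.044,2.99/' mpc.py; sed -i 's/sb=0\./sb=.001/' mpc.py
for N in 2 3 4; do python3 mpc.py 54.3 9 -89.5 $N -0.0035; done
```

```text
pred mm [(np.float64(-16.9), np.float64(33.3)), (np.float64(1.0), np.float64(0.1))]
[0.0142, 0.0425, 0.0814, 0.1249, 0.1647, 0.1913, 0.1939, 0.1939]
[0.0075, 0.0148, 0.0162, 0.0107, -0.0008, -0.0129, -0.015, -0.015]
pred mm [(np.float64(-12.1), np.float64(30.6)), (np.float64(-1.4), np.float64(4.7)), (np.float64(1.0), np.float64(0.1))]
[0.022, 0.0564, 0.0954, 0.1322, 0.1614, 0.1785, 0.18, 0.18]
[0.0011, 0.0023, 0.0032, 0.0037, 0.0036, 0.0034, 0.0033, 0.0033]
[-0.0013, -0.0031, -0.0047, -0.0052, -0.005, -0.0045, -0.0043, -0.0043]
pred mm [(np.float64(-11.1), np.float64(32.1)), (np.float64(-2.9), np.float64(6.0)), (np.float64(1.7), np.float64(-2.7)), (np.float64(1.0), np.float64(0.1))]
[0.0213, 0.0551, 0.0936, 0.1304, 0.1598, 0.1773, 0.1787, 0.1787]
[0.0022, 0.0049, 0.0073, 0.0094, 0.0109, 0.0118, 0.0119, 0.0119]
[-0.001, -0.0027, -0.0049, -0.0073, -0.0094, -0.0108, -0.011, -0.011]
[-0.0006, -0.0012, -0.0015, -0.0015, -0.0012, -0.0008, -0.0007, -0.0007]
```

>>> drive_tool([
  {"dp": [0, 0.022, 0], "turn": 0},
  {"dp": [0, 0.0565, 0], "turn": 0},
  {"dp": [0, 0.0955, 0], "turn": 0},
  {"dp": [0, 0.132, 0], "turn": 0},
  {"dp": [0, 0.1615, 0], "turn": 0},
  {"dp": [0, 0.1785, 0], "turn": 0},
  {"dp": [0, 0.18, 0], "turn": 0},
  {"dp": [0, 0.18, 0], "turn": 0},
])

```text
clock: 11.72
tcp_pos: [0.5648, -0.2366, 0.2251]
tcp_rot: [-3.141, 0.0, -3.069]
force: [-0.0, -0.8, -10.9]
width: 0.244
gripper_force: 60.0
```

```bash
python3 q.py n
```

```text
11.717 (np.float64(274.8), np.float64(341.09), np.float64(-4.94)) tq 0.066
11.767 (np.float64(278.91), np.float64(344.74), np.float64(-1.61)) tq 0.077
11.817 (np.float64(281.71), np.float64(347.5), np.float64(0.78)) tq -0.016
now s,v [ 3.8 57.4]
11.8667 [ 0.5647 -0.2381  0.2248] [-3.1409e+00  2.0000e-04 -3.0708e+00] off cy,cx mm -1.1753043730136903 0.17827105742950478
```

```bash
python3 - <<'E'
s=open('fit.py').read()
s=s.replace("-.2265,-.2265])]","-.2265,-.2265]),(11.05,[.022,.0565,.0955,.132,.1615,.1785,.18,.18])]").replace("[11.3]","[40]").replace("11.05,dm","11.8667,dm").replace("11.05,p[4]","11.8667,p[4]")
i=s.index("meas=");j=s.index("mt=")
s=s[:i]+"meas=[(8.5,17.4),(8.55,18.95),(9.3167,-39.6),(9.3667,-39.3),(10.1333,-15.9),(10.1833,-19.2),(10.95,54.2),(11.0,54.0),(11.7667,-1.61),(11.8167,.78)]\n"+s[j:]
i=s.index("    for idx in(")
s=s[:i]+'''    for idx in([1,2],[0,1,2],[0,1,2,4],[0,1,2,5],[0,1,2,6],[0,1,2,3],[0,1,2,4,6]):
        p,r=fit(idx);t,S,v=run(*p[:4],11.8667,p[4],0,p[6]);print([N[i] for i in idx],p[idx].round(4),"rms",r.std().round(2),r.round(1),"now",S[-1].round(1),(v*1e3).round(1))
'''
open('fit.py','w').write(s)
E
python3 fit.py
```

```text
['b', 'fr'] [-0.0024  0.0281] rms 1.54 [-1.4 -1.7 -1.4 -1.8  0.5  1.   2.3  2.5 -0.6 -0.9] now 1.9 38.8
['g', 'b', 'fr'] [ 2.872  -0.003   0.0219] rms 1.38 [-0.9 -1.2 -1.  -1.5  0.5  1.   2.2  2.5 -0.5 -0.9] now 1.9 39.3
['g', 'b', 'fr', 'dm'] [ 2.8419 -0.0054  0.0387 -0.0769] rms 1.34 [ 0.3 -0.1 -0.3 -0.7  0.6  1.1  2.7  3.  -0.6 -1.2] now 1.4 34.5
['g', 'b', 'fr', 'off'] [2.9037e+00 1.0000e-04 1.4600e-02 1.4418e+00] rms 1.35 [-0.  -0.3 -0.5 -1.   0.7  1.2  2.6  2.9 -0.6 -1. ] now 0.3 39.1
['g', 'b', 'fr', 'kc'] [ 2.9166 -0.0049  0.0199  0.9994] rms 1.31 [-0.3 -0.6 -0.1 -0.6  1.1  1.5  2.4  2.7 -0.6 -1. ] now 1.7 38.3
['g', 'b', 'fr', 'tau'] [ 2.8032e+00 -8.6000e-03  3.6400e-02 -1.0000e-04] rms 2.93 [ 0.1 -0.2  1.2  0.9  3.4  4.1  5.9  6.2  7.6  7.8] now 11.1 49.4
['g', 'b', 'fr', 'dm', 'kc'] [ 2.8637 -0.0058  0.0407 -0.1094  1.0019] rms 1.36 [ 0.6  0.3 -0.2 -0.7  0.5  0.9  2.8  3.2 -0.6 -1.2] now 1.3 33.8
```

```bash
sed -i 's/^fr,dm,g=.*/fr,dm,g=.017,.044,2.88/' mpc.py; sed -i 's/U\[:,-2\]\*10/U[:,-2]*60/' mpc.py
for N in 3 4; do python3 mpc.py 3.2 46 0.0 $N -0.003; done
```

```text
pred mm [(np.float64(-31.8), np.float64(5.7)), (np.float64(11.5), np.float64(-23.3)), (np.float64(1.0), np.float64(0.0))]
[0.0188, 0.0461, 0.0741, 0.0975, 0.1123, 0.1165, 0.1165, 0.1165]
[-0.0125, -0.0339, -0.0604, -0.0874, -0.1103, -0.1242, -0.1242, -0.1242]
[-0.0015, -0.0024, -0.0023, -0.0001, 0.0037, 0.0076, 0.0077, 0.0077]
pred mm [(np.float64(-22.5), np.float64(20.5)), (np.float64(-5.3), np.float64(-17.9)), (np.float64(8.5), np.float64(-18.6)), (np.float64(1.0), np.float64(0.0))]
[0.014, 0.0354, 0.0589, 0.0803, 0.0966, 0.1055, 0.1056, 0.1056]
[-0.0042, -0.0116, -0.021, -0.0308, -0.0394, -0.0447, -0.0447, -0.0447]
[-0.0071, -0.0189, -0.033, -0.047, -0.0585, -0.0654, -0.0654, -0.0654]
[-0.0006, -0.0009, -0.0005, 0.0008, 0.0027, 0.0045, 0.0046, 0.0046]
```

>>> drive_tool([
  {"dp": [0, 0.014, 0], "turn": 0},
  {"dp": [0, 0.0355, 0], "turn": 0},
  {"dp": [0, 0.059, 0], "turn": 0},
  {"dp": [0, 0.0805, 0], "turn": 0},
  {"dp": [0, 0.0965, 0], "turn": 0},
  {"dp": [0, 0.1055, 0], "turn": 0},
  {"dp": [0, 0.1055, 0], "turn": 0},
  {"dp": [0, 0.1055, 0], "turn": 0},
])

```text
clock: 12.53
tcp_pos: [0.5609, -0.1842, 0.2249]
tcp_rot: [-3.141, 0.0, -3.069]
force: [-0.5, 0.1, -10.4]
width: 0.241
gripper_force: 60.0
```

```bash
python3 q.py n
```

```text
12.533 (np.float64(240.9), np.float64(312.3), np.float64(-31.84)) tq 0.162
12.583 (np.float64(241.14), np.float64(312.47), np.float64(-31.67)) tq 0.204
12.633 (np.float64(240.93), np.float64(312.31), np.float64(-31.83)) tq 0.214
now s,v [-32.1  -8.8]
12.6833 [ 0.5609 -0.185   0.2248] [-3.1412e+00  1.0000e-04 -3.0704e+00] off cy,cx mm 52.048774356451275 0.10547375772922488
```

```bash
python3 - <<'E'
s=open('fit.py').read()
s=s.replace(".18,.18])]",".18,.18]),(11.8667,[.014,.0355,.059,.0805,.0965,.1055,.1055,.1055])]").replace("11.8667,dm","12.6833,dm").replace("11.8667,p[4]","12.6833,p[4]")
s=s.replace("(11.8167,.78)]","(11.8167,.78),(12.5333,-31.84),(12.5833,-31.67),(12.6333,-31.83)]")
i=s.index("    for idx in(");j=s.index("\n",i);s=s[:i]+"    for idx in([0,1,2],[0,1,2,4],[0,1,2,5],[0,1,2,6]):"+s[j:]
# restart at each picture set: free start state per segment
s+='''
    # segments: each call starts from a free state shared by the pictures before and after it
    T0=[8.45,9.2667,10.0833,10.9,11.7167,12.5333]
    def seg(q,ret=False):
        g,b,fr=q[:3];R=[];d=1/240
        for k in range(5):
            t=np.arange(T0[k],T0[k+1]+.1501,d);x=np.interp(t,kt,kx);vc=np.gradient(x,d);vc[0]=0;s,v=q[3+2*k],q[4+2*k];S=[s];Vv=[v]
            for i in range(1,len(t)):
                v-=vc[i]-vc[i-1];v+=(g*s+b-fr*np.tanh(v/.003)-.044*v)*d;s+=v*d;S.append(s);Vv.append(v)
            w=(mt>=t[0]-.001)&(mt<=t[-1]+.001);R+=list((np.interp(mt[w],t,np.array(S)*1e3)-ms[w]))
            if k<4: j=np.argmin(abs(t-T0[k+1]));R+=[(S[j]-q[5+2*k])*300,(Vv[j]-q[6+2*k])*150]
        R+=[(g-2.85)/.1,(b)/.01,(fr-.0133)/.01]
        return (S[-1],Vv[-1]) if ret else np.array(R)
    q0=np.r_[2.85,0,.0133,.0155,.03,-.0405,.015,-.0125,-.066,.055,-.015,-.005,.05]
    r=least_squares(seg,q0,x_scale=np.r_[.1,.01,.01,np.tile([.01,.02],5)],diff_step=1e-4);print(r.x.round(4),seg(r.x,True));print(r.fun.round(1))
'''
open('fit.py','w').write(s)
E
python3 fit.py
```

```text
['g', 'b', 'fr'] [ 2.8145 -0.0032  0.0278] rms 1.37 [-1.1 -1.5 -1.1 -1.5  0.7  1.2  2.1  2.3 -1.4 -1.9  0.2  0.1  0.2] now -32.0 -7.6
['g', 'b', 'fr', 'dm'] [ 2.8165 -0.0048  0.0349 -0.0138] rms 1.27 [-0.4 -0.7 -0.5 -0.9  0.9  1.4  2.5  2.8 -0.9 -1.4  0.2  0.  -0. ] now -32.2 -8.2
['g', 'b', 'fr', 'off'] [ 2.8184e+00 -1.0000e-04  2.3200e-02  9.9040e-01] rms 1.36 [-0.8 -1.2 -1.2 -1.7  0.5  1.   2.3  2.5 -1.3 -1.7  0.2  0.1  0.1] now -33.0 -8.0
['g', 'b', 'fr', 'kc'] [ 2.8122 -0.0031  0.0278  0.9999] rms 1.37 [-1.2 -1.5 -1.1 -1.6  0.6  1.2  2.1  2.3 -1.5 -1.9  0.2  0.2  0.2] now -31.9 -7.5
[ 2.9277e+00 -1.8000e-03  1.4300e-02  1.6400e-02  2.2700e-02 -3.9300e-02
  6.0000e-04 -1.3300e-02 -5.6000e-02  5.4300e-02 -5.5000e-03 -3.6000e-03
  4.0300e-02] (np.float64(-0.032323289369495495), np.float64(-0.010626962591456963))
[ 0.2 -0.1  0.2 -0.3 -0.1  0.5  0.2 -0.5 -0.1  0.2  0.  -0.  -0.3  0.1
  0.   0.2  0.1 -1.2  0.1  0.6 -0.1 -0.3 -0.1  0.9  0.  -0.4  0.2  0.
 -0.1  0.8 -0.2  0.1]
```

```bash
sed -i 's/^fr,dm,g=.*/fr,dm,g=.0145,.044,2.92/' mpc.py
for N in 3 4; do python3 mpc.py -32.2 -9 52.3 $N -0.002; done
```

```text
pred mm [(np.float64(12.7), np.float64(-18.9)), (np.float64(0.9), np.float64(1.5)), (np.float64(1.0), np.float64(-0.2))]
[-0.0158, -0.0402, -0.0674, -0.0927, -0.1123, -0.1232, -0.1232, -0.1232]
[0.0013, 0.0039, 0.0075, 0.0114, 0.015, 0.0173, 0.0173, 0.0173]
[0.0013, 0.0026, 0.0029, 0.0026, 0.0021, 0.0014, 0.0014, 0.0014]
pred mm [(np.float64(9.8), np.float64(-22.2)), (np.float64(4.0), np.float64(0.0)), (np.float64(-0.5), np.float64(5.8)), (np.float64(1.0), np.float64(-0.2))]
[-0.0147, -0.0379, -0.064, -0.0886, -0.108, -0.119, -0.119, -0.119]
[-0.0009, -0.002, -0.0028, -0.0032, -0.0033, -0.0032, -0.0032, -0.0032]
[0.0017, 0.0047, 0.0084, 0.0123, 0.0156, 0.0178, 0.0178, 0.0178]
[0.0005, 0.001, 0.0011, 0.0009, 0.0004, -0.0002, -0.0002, -0.0002]
```

>>> drive_tool([
  {"dp": [0, -0.015, 0], "turn": 0},
  {"dp": [0, -0.039, 0], "turn": 0},
  {"dp": [0, -0.0655, 0], "turn": 0},
  {"dp": [0, -0.0905, 0], "turn": 0},
  {"dp": [0, -0.11, 0], "turn": 0},
  {"dp": [0, -0.121, 0], "turn": 0},
  {"dp": [0, -0.121, 0], "turn": 0},
  {"dp": [0, -0.121, 0], "turn": 0},
])

```text
clock: 13.35
tcp_pos: [0.565, -0.2453, 0.2245]
tcp_rot: [3.141, -0.0, -3.071]
force: [0.3, 1.4, -10.5]
width: 0.242
gripper_force: 60.0
```

```bash
python3 q.py n; python3 -c "
from mpc import *
U=np.diff(np.r_[0,-.015,-.039,-.0655,-.0905,-.11,-.121,-.121,-.121])[None]*.5
print(sim(-.0322,-.009,U,-.002,.15))"
```

```text
13.35 (np.float64(288.94), np.float64(355.21), np.float64(7.19)) tq 0.039
13.4 (np.float64(286.93), np.float64(352.95), np.float64(5.36)) tq -0.014
13.45 (np.float64(285.32), np.float64(351.2), np.float64(3.91)) tq 0.009
now s,v [  2.3 -31.7]
13.5 [ 0.5651 -0.2443  0.2246] [ 3.1411e+00 -1.0000e-04 -3.0696e+00] off cy,cx mm -7.38351461723637 0.1994706435204114
(np.float64(0.00866064773782486), np.float64(-0.014263534563034582), [(np.float64(0.01114839498585925), np.float64(-0.020700703013720238))])
```

```bash
for N in 2 3 4; do python3 mpc.py 2.6 -25 -8 $N -0.002; done
```

```text
pred mm [(np.float64(12.9), np.float64(13.7)), (np.float64(1.0), np.float64(-0.1))]
[-0.035, -0.0692, -0.084, -0.0755, -0.051, -0.0271, -0.027, -0.027]
[0.0306, 0.0669, 0.0903, 0.0908, 0.0702, 0.0435, 0.043, 0.0429]
pred mm [(np.float64(20.4), np.float64(0.0)), (np.float64(-6.5), np.float64(16.5)), (np.float64(1.0), np.float64(-0.2))]
[-0.0099, -0.024, -0.0384, -0.0501, -0.0573, -0.0592, -0.0592, -0.0592]
[0.0082, 0.0223, 0.0397, 0.0574, 0.0724, 0.0815, 0.0815, 0.0815]
[0.0008, 0.0011, 0.0007, -0.001, -0.0037, -0.0062, -0.0063, -0.0063]
pred mm [(np.float64(12.2), np.float64(-9.2)), (np.float64(3.8), np.float64(12.1)), (np.float64(-3.7), np.float64(12.4)), (np.float64(1.0), np.float64(-0.2))]
[-0.0069, -0.0172, -0.0283, -0.0381, -0.0449, -0.0476, -0.0476, -0.0476]
[0.0025, 0.007, 0.0127, 0.0186, 0.0238, 0.0271, 0.0271, 0.0271]
[0.0043, 0.0115, 0.02, 0.0285, 0.0355, 0.0396, 0.0396, 0.0396]
[0.0003, 0.0003, -0.0, -0.0008, -0.002, -0.0031, -0.0031, -0.0031]
```

>>> drive_tool([
  {"dp": [0, -0.007, 0], "turn": 0},
  {"dp": [0, -0.017, 0], "turn": 0},
  {"dp": [0, -0.0285, 0], "turn": 0},
  {"dp": [0, -0.038, 0], "turn": 0},
  {"dp": [0, -0.045, 0], "turn": 0},
  {"dp": [0, -0.0475, 0], "turn": 0},
  {"dp": [0, -0.0475, 0], "turn": 0},
  {"dp": [0, -0.0475, 0], "turn": 0},
])

```text
clock: 14.17
tcp_pos: [0.5668, -0.2686, 0.2246]
tcp_rot: [3.141, -0.0, -3.07]
force: [-0.5, 0.3, -10.3]
width: 0.242
gripper_force: 60.0
```

```bash
python3 q.py n
```

```text
14.167 (np.float64(298.04), np.float64(365.29), np.float64(15.42)) tq -0.066
14.217 (np.float64(297.83), np.float64(365.04), np.float64(15.22)) tq -0.061
14.267 (np.float64(297.88), np.float64(365.25), np.float64(15.33)) tq -0.069
now s,v [15.4  3.4]
14.3167 [ 0.5668 -0.2683  0.2247] [ 3.1414e+00 -1.0000e-04 -3.0699e+00] off cy,cx mm -31.504124252264106 0.20988203147379428
```

```bash
for N in 2 3 4; do python3 mpc.py 15.5 2.5 -31.6 $N -0.002; done
```

```text
pred mm [(np.float64(-3.5), np.float64(16.8)), (np.float64(1.0), np.float64(-0.2))]
[0.0017, 0.0046, 0.0127, 0.0275, 0.0455, 0.0595, 0.0596, 0.0596]
[0.0113, 0.0222, 0.0232, 0.0209, 0.0132, 0.0039, 0.0036, 0.0036]
pred mm [(np.float64(-1.9), np.float64(12.4)), (np.float64(-0.3), np.float64(5.3)), (np.float64(1.0), np.float64(-0.2))]
[0.0062, 0.016, 0.0274, 0.0384, 0.0472, 0.0523, 0.0523, 0.0523]
[0.0012, 0.0035, 0.0063, 0.0089, 0.0106, 0.0116, 0.0116, 0.0116]
[0.0001, 0.0002, 0.0002, -0.0, -0.0004, -0.0007, -0.0007, -0.0007]
pred mm [(np.float64(-2.0), np.float64(12.4)), (np.float64(1.1), np.float64(2.3)), (np.float64(0.4), np.float64(2.5)), (np.float64(1.0), np.float64(-0.2))]
[0.0062, 0.0161, 0.0275, 0.0384, 0.0472, 0.0523, 0.0523, 0.0523]
[0.0008, 0.0017, 0.0026, 0.0034, 0.004, 0.0044, 0.0044, 0.0044]
[0.0009, 0.0024, 0.0041, 0.0056, 0.0067, 0.0073, 0.0073, 0.0073]
[0.0, 0.0, -0.0001, -0.0003, -0.0005, -0.0008, -0.0008, -0.0008]
```

>>> drive_tool([
  {"dp": [0, 0.006, 0], "turn": 0},
  {"dp": [0, 0.016, 0], "turn": 0},
  {"dp": [0, 0.0275, 0], "turn": 0},
  {"dp": [0, 0.0385, 0], "turn": 0},
  {"dp": [0, 0.047, 0], "turn": 0},
  {"dp": [0, 0.052, 0], "turn": 0},
  {"dp": [0, 0.052, 0], "turn": 0},
  {"dp": [0, 0.052, 0], "turn": 0},
])

```text
clock: 14.98
tcp_pos: [0.565, -0.2424, 0.2248]
tcp_rot: [-3.141, 0.0, -3.07]
force: [0.1, -0.9, -10.4]
width: 0.239
gripper_force: 60.0
```

```bash
python3 q.py n
```

```text
14.983 (np.float64(279.14), np.float64(345.04), np.float64(-1.38)) tq 0.035
15.033 (np.float64(280.11), np.float64(345.75), np.float64(-0.66)) tq 0.028
15.083 (np.float64(280.95), np.float64(346.63), np.float64(0.08)) tq 0.083
now s,v [ 0.8 14.6]
15.1333 [ 0.565  -0.2429  0.2248] [-3.1414e+00  1.0000e-04 -3.0703e+00] off cy,cx mm -6.025534342409436 0.16706065475878953
```

```bash
for N in 1 2 3; do python3 mpc.py 0.7 12.5 -5.7 $N -0.002; done
```

```text
pred mm [(np.float64(0.9), np.float64(0.2))]
[0.0034, 0.0151, 0.0346, 0.036, 0.0312, 0.0113, 0.0106, 0.0105]
pred mm [(np.float64(1.9), np.float64(8.3)), (np.float64(4.6), np.float64(5.9))]
[0.0019, 0.0036, 0.0052, 0.0068, 0.0082, 0.0094, 0.0106, 0.0116]
[0.0008, 0.0015, 0.0022, 0.0029, 0.0035, 0.004, 0.0045, 0.005]
pred mm [(np.float64(1.7), np.float64(8.7)), (np.float64(4.1), np.float64(7.0)), (np.float64(7.0), np.float64(9.7))]
[0.0019, 0.0037, 0.0054, 0.0071, 0.0085, 0.0099, 0.0112, 0.0123]
[0.001, 0.0019, 0.0029, 0.0038, 0.0046, 0.0054, 0.0062, 0.007]
[0.0008, 0.0015, 0.0023, 0.0032, 0.0041, 0.005, 0.0059, 0.0069]
```

```bash
cat > try.py <<'E'
from mpc import *
import sys
s,v=float(sys.argv[1])/1e3,float(sys.argv[2])/1e3
for A in map(float,sys.argv[3].split(",")):
  for sh in ([.02,.08,.2,.4,.6,.8,.93,1],[.12,.31,.53,.74,.9,1,1,1],[.3,.6,.85,1,1,1,1,1]):
    U=np.diff(np.r_[0,sh])[None]*A/1e3
    print(A,sh[0],[[tuple(np.round(np.array(sim(s+e/1e3,v+w/1e3,U,-.002,.15)[2][0])*1e3,1))] for e,w in((0,0),(0,4),(0,-4))])
E
python3 try.py .7 12.5 4,6,8,10
```

```text
4.0 0.02 [[(np.float64(3.6), np.float64(9.4))], [(np.float64(6.0), np.float64(13.0))], [(np.float64(1.8), np.float64(7.3))]]
4.0 0.12 [[(np.float64(3.5), np.float64(7.7))], [(np.float64(5.5), np.float64(11.3))], [(np.float64(2.1), np.float64(5.8))]]
4.0 0.3 [[(np.float64(4.3), np.float64(8.8))], [(np.float64(5.8), np.float64(11.5))], [(np.float64(2.5), np.float64(5.5))]]
6.0 0.02 [[(np.float64(2.6), np.float64(11.8))], [(np.float64(4.6), np.float64(14.5))], [(np.float64(0.5), np.float64(9.0))]]
6.0 0.12 [[(np.float64(2.8), np.float64(10.0))], [(np.float64(4.4), np.float64(12.5))], [(np.float64(1.2), np.float64(7.4))]]
6.0 0.3 [[(np.float64(3.2), np.float64(9.5))], [(np.float64(5.6), np.float64(14.2))], [(np.float64(0.5), np.float64(4.5))]]
8.0 0.02 [[(np.float64(1.1), np.float64(12.9))], [(np.float64(3.4), np.float64(16.6))], [(np.float64(-1.1), np.float64(9.7))]]
8.0 0.12 [[(np.float64(1.7), np.float64(11.0))], [(np.float64(3.6), np.float64(14.4))], [(np.float64(-0.3), np.float64(7.7))]]
8.0 0.3 [[(np.float64(0.9), np.float64(7.8))], [(np.float64(3.7), np.float64(13.2))], [(np.float64(-1.8), np.float64(2.7))]]
10.0 0.02 [[(np.float64(-0.6), np.float64(13.4))], [(np.float64(1.8), np.float64(17.1))], [(np.float64(-3.0), np.float64(9.7))]]
10.0 0.12 [[(np.float64(0.2), np.float64(11.2))], [(np.float64(2.1), np.float64(14.7))], [(np.float64(-2.3), np.float64(6.9))]]
10.0 0.3 [[(np.float64(-1.4), np.float64(5.8))], [(np.float64(1.3), np.float64(11.1))], [(np.float64(-4.5), np.float64(0.4))]]
```

>>> drive_tool([
  {"dp": [0, 0.0055, 0], "turn": 0},
  {"dp": [0, 0.011, 0], "turn": 0},
  {"dp": [0, 0.0155, 0], "turn": 0},
  {"dp": [0, 0.018, 0], "turn": 0},
  {"dp": [0, 0.018, 0], "turn": 0},
  {"dp": [0, 0.018, 0], "turn": 0},
  {"dp": [0, 0.018, 0], "turn": 0},
  {"dp": [0, 0.018, 0], "turn": 0},
])

```text
clock: 15.8
tcp_pos: [0.5644, -0.2337, 0.2248]
tcp_rot: [-3.141, 0.0, -3.07]
force: [-0.6, 1.2, -11.2]
width: 0.245
gripper_force: 60.0
```

```bash
python3 q.py n
```

```text
15.8 (np.float64(276.09), np.float64(342.25), np.float64(-3.89)) tq 0.004
15.85 (np.float64(276.09), np.float64(342.26), np.float64(-3.89)) tq 0.072
15.9 (np.float64(276.12), np.float64(342.23), np.float64(-3.88)) tq 0.057
now s,v [-3.9 -1. ]
15.95 [ 0.5643 -0.2337  0.2247] [-3.1416  0.     -3.0701] off cy,cx mm 3.161664881693141 0.16021757386703714
```

>>> drive_tool([
  {"dp": [0, -0.004, 0], "turn": 0},
  {"dp": [0, -0.007, 0], "turn": 0},
  {"dp": [0, -0.007, 0], "turn": 0},
  {"dp": [0, -0.007, 0], "turn": 0},
  {"dp": [0, -0.007, 0], "turn": 0},
  {"dp": [0, -0.007, 0], "turn": 0},
  {"dp": [0, -0.007, 0], "turn": 0},
  {"dp": [0, -0.007, 0], "turn": 0},
])

```text
clock: 16.62
tcp_pos: [0.5646, -0.2371, 0.2247]
tcp_rot: [3.142, 0.0, -3.07]
force: [0.6, 0.6, -10.9]
width: 0.245
gripper_force: 60.0
```

```bash
python3 q.py n
```

```text
16.617 (np.float64(277.06), np.float64(343.04), np.float64(-3.13)) tq 0.077
16.667 (np.float64(276.96), np.float64(342.78), np.float64(-3.29)) tq 0.032
16.717 (np.float64(276.61), np.float64(342.65), np.float64(-3.5)) tq 0.058
now s,v [-3.7 -4.7]
16.7667 [ 0.5646 -0.2371  0.2247] [ 3.1416 -0.     -3.0701] off cy,cx mm -0.22363925186175118 0.1518822236031766
```

```bash
sed -i 's/-\.002,\.15/B,.15/; s/^s,v=/B=float(sys.argv[4]);s,v=/' try.py; for B in -0.002 -0.008; do echo B $B; python3 try.py -3.8 -4.5 -5,-7,-9,-12 $B|sed 's/np.float64//g'; done
```

```text
B -0.002
-5.0 0.02 [[((-4.7), (-12.1))], [((-3.3), (-10.4))], [((-6.3), (-14.2))]]
-5.0 0.12 [[((-5.5), (-11.8))], [((-3.4), (-8.2))], [((-7.0), (-14.1))]]
-5.0 0.3 [[((-4.8), (-9.3))], [((-2.2), (-4.5))], [((-7.5), (-14.5))]]
-7.0 0.02 [[((-3.4), (-13.6))], [((-1.7), (-11.1))], [((-5.2), (-16.4))]]
-7.0 0.12 [[((-4.0), (-12.1))], [((-1.3), (-7.4))], [((-6.1), (-15.8))]]
-7.0 0.3 [[((-2.6), (-7.7))], [((0.4), (-2.2))], [((-5.3), (-12.7))]]
-9.0 0.02 [[((-1.7), (-13.9))], [((0.1), (-11.2))], [((-3.7), (-17.1))]]
-9.0 0.12 [[((-1.9), (-11.0))], [((1.0), (-6.2))], [((-4.6), (-15.9))]]
-9.0 0.3 [[((0.1), (-5.0))], [((3.1), (-0.2))], [((-3.0), (-11.0))]]
-12.0 0.02 [[((1.2), (-13.8))], [((3.2), (-10.4))], [((-0.9), (-17.3))]]
-12.0 0.12 [[((1.6), (-9.0))], [((4.7), (-3.0))], [((-1.3), (-14.0))]]
-12.0 0.3 [[((4.2), (-0.9))], [((7.0), (2.2))], [((1.0), (-6.7))]]
B -0.008
-5.0 0.02 [[((-5.5), (-14.9))], [((-4.3), (-13.3))], [((-7.2), (-17.1))]]
-5.0 0.12 [[((-6.6), (-15.3))], [((-4.6), (-11.9))], [((-8.0), (-17.6))]]
-5.0 0.3 [[((-6.2), (-13.6))], [((-3.5), (-8.6))], [((-8.8), (-18.7))]]
-7.0 0.02 [[((-4.4), (-17.0))], [((-2.9), (-14.5))], [((-6.2), (-19.4))]]
-7.0 0.12 [[((-5.2), (-15.9))], [((-2.6), (-11.3))], [((-7.3), (-19.6))]]
-7.0 0.3 [[((-3.9), (-11.9))], [((-1.0), (-6.4))], [((-6.6), (-17.1))]]
-9.0 0.02 [[((-2.8), (-17.4))], [((-1.1), (-14.6))], [((-4.9), (-21.0))]]
-9.0 0.12 [[((-3.2), (-15.2))], [((-0.3), (-10.0))], [((-5.8), (-19.8))]]
-9.0 0.3 [[((-1.4), (-9.7))], [((1.8), (-3.4))], [((-4.3), (-15.3))]]
-12.0 0.02 [[((-0.1), (-17.6))], [((1.9), (-14.2))], [((-2.1), (-20.7))]]
-12.0 0.12 [[((0.3), (-12.8))], [((3.2), (-7.5))], [((-2.7), (-18.3))]]
-12.0 0.3 [[((2.8), (-5.0))], [((5.8), (-0.1))], [((-0.4), (-11.5))]]
```

>>> drive_tool([
  {"dp": [0, -0.0065, 0], "turn": 0},
  {"dp": [0, -0.013, 0], "turn": 0},
  {"dp": [0, -0.0185, 0], "turn": 0},
  {"dp": [0, -0.022, 0], "turn": 0},
  {"dp": [0, -0.022, 0], "turn": 0},
  {"dp": [0, -0.022, 0], "turn": 0},
  {"dp": [0, -0.022, 0], "turn": 0},
  {"dp": [0, -0.022, 0], "turn": 0},
])

```text
clock: 17.43
tcp_pos: [0.5653, -0.248, 0.2247]
tcp_rot: [3.141, -0.0, -3.07]
force: [0.3, -0.7, -10.3]
width: 0.245
gripper_force: 60.0
```

```bash
python3 q.py n
```

```text
17.433 (np.float64(284.65), np.float64(350.44), np.float64(3.3)) tq -0.006
17.483 (np.float64(284.59), np.float64(350.43), np.float64(3.27)) tq 0.054
17.533 (np.float64(284.59), np.float64(350.41), np.float64(3.26)) tq -0.003
now s,v [3.3 0.5]
17.5833 [ 0.5654 -0.248   0.2247] [ 3.1415 -0.     -3.0699] off cy,cx mm -11.113492396063068 0.1752300807787516
```

>>> drive_tool([
  {"dp": [0, 0.0001, 0], "turn": 0},
  {"dp": [0, 0.0003, 0], "turn": 0},
  {"dp": [0, 0.0006, 0], "turn": 0},
  {"dp": [0, 0.0011, 0], "turn": 0},
  {"dp": [0, 0.0017, 0], "turn": 0},
  {"dp": [0, 0.0025, 0], "turn": 0},
  {"dp": [0, 0.0034, 0], "turn": 0},
  {"dp": [0, 0.0044, 0], "turn": 0},
])

```text
clock: 18.25
tcp_pos: [0.5652, -0.2459, 0.2247]
tcp_rot: [-3.142, -0.0, -3.07]
force: [0.2, -0.6, -10.5]
width: 0.244
gripper_force: 60.0
```

>>> drive_tool([
  {"dp": [0, 0.0012, 0], "turn": 0},
  {"dp": [0, 0.0024, 0], "turn": 0},
  {"dp": [0, 0.0037, 0], "turn": 0},
  {"dp": [0, 0.0048, 0], "turn": 0},
  {"dp": [0, 0.0058, 0], "turn": 0},
  {"dp": [0, 0.0067, 0], "turn": 0},
  {"dp": [0, 0.0076, 0], "turn": 0},
  {"dp": [0, 0.0083, 0], "turn": 0},
])

```text
clock: 18.92
tcp_pos: [0.5649, -0.2417, 0.2247]
tcp_rot: [3.142, -0.0, -3.07]
force: [-0.2, -0.4, -11.2]
width: 0.246
gripper_force: 60.0
```

>>> drive_tool([
  {"dp": [0, 0.0007, 0], "turn": 0},
  {"dp": [0, 0.0013, 0], "turn": 0},
  {"dp": [0, 0.0017, 0], "turn": 0},
  {"dp": [0, 0.0021, 0], "turn": 0},
  {"dp": [0, 0.0025, 0], "turn": 0},
  {"dp": [0, 0.0027, 0], "turn": 0},
  {"dp": [0, 0.0028, 0], "turn": 0},
  {"dp": [0, 0.0028, 0], "turn": 0},
])

```text
clock: 19.58
tcp_pos: [0.5648, -0.2404, 0.2247]
tcp_rot: [-3.142, -0.0, -3.07]
force: [-0.8, -0.3, -10.6]
width: 0.243
gripper_force: 60.0
```

```bash
python3 q.py n
```

```text
19.583 (np.float64(288.8), np.float64(355.07), np.float64(7.07)) tq -0.026
19.633 (np.float64(289.29), np.float64(355.36), np.float64(7.4)) tq -0.024
19.683 (np.float64(289.74), np.float64(356.02), np.float64(7.88)) tq -0.019
now s,v [ 8.3 10.3]
19.7333 [ 0.5648 -0.2404  0.2247] [ 3.1416 -0.     -3.0701] off cy,cx mm -3.515275018847222 0.14044879573500874
```

```bash
cat > fit2.py <<'E'
import numpy as np
from scipy.optimize import least_squares,differential_evolution
calls=[(12.6833,[-.015,-.039,-.0655,-.0905,-.11,-.121,-.121,-.121]),(13.5,[-.007,-.017,-.0285,-.038,-.045,-.0475,-.0475,-.0475]),(14.3167,[.006,.016,.0275,.0385,.047,.052,.052,.052]),(15.1333,[.0055,.011,.0155,.018]+[.018]*4),(15.95,[-.004]+[-.007]*7),(16.7667,[-.0065,-.013,-.0185]+[-.022]*5),
(17.5833,[.0001,.0003,.0006,.0011,.0017,.0025,.0034,.0044]),(18.25,[.0012,.0024,.0037,.0048,.0058,.0067,.0076,.0083]),(18.9167,[.0007,.0013,.0017,.0021,.0025,.0027,.0028,.0028])]
meas=[(12.6333,-31.83),(13.4,5.36),(13.45,3.91),(14.1667,15.42),(14.2167,15.22),(14.2667,15.33),(14.9833,-1.38),(15.0333,-.66),(15.0833,.08),(15.8,-3.89),(15.85,-3.89),(15.9,-3.88),(16.6167,-3.13),(16.6667,-3.29),(16.7167,-3.5),(17.4333,3.3),(17.4833,3.27),(17.5333,3.26),(19.5833,7.07),(19.6333,7.4),(19.6833,7.88)]
extra=[]
try:
    import json;E=json.load(open("log.json"));calls+=[tuple(c) for c in E["calls"]];meas+=[tuple(m) for m in E["meas"]]
except FileNotFoundError: pass
kt,kx,base=[0],[0],0
for t0,r in calls:
    kt.append(t0);kx.append(base)
    for i,u in enumerate(r): kt.append(t0+(i+1)/12-1e-6);kx.append(base+u*.5)
    base=kx[-1]
kt.append(99);kx.append(base);mt,ms=np.array(meas).T
d=1/240
def run(g,b,fr,s,v,t0,t1,dm=.044):
    t=np.arange(t0,t1+d/2,d);x=np.interp(t,kt,kx);vc=np.gradient(x,d);S=[s];V=[v]
    for i in range(1,len(t)):
        v-=vc[i]-vc[i-1];f=g*s+b-dm*v;w=v+f*d
        v=0. if abs(w)<=fr*d else w-np.sign(w)*fr*d
        s+=v*d;S.append(s);V.append(v)
    return t,np.array(S),np.array(V)
def fit(t0,t1,q0):   # free: b,fr,s0,v0 (mm)
    w=(mt>=t0-.001)
    def res(q):
        t,S,V=run(q[0]/10,q[1]/1e3,abs(q[2])/1e3,q[3]/1e3,q[4]/1e3,t0,t1);return np.r_[np.interp(mt[w],t,S*1e3)-ms[w],(q[0]-29)/1.]
    best=None
    for b0 in(-6,-3,0,3):
        for f0 in(8,13,20):
            r=least_squares(res,np.r_[29,b0,f0,q0],x_scale=[1,3,3,1,3],diff_step=1e-2,loss="soft_l1")
            if best is None or r.cost<best.cost: best=r
    q=best.x;t,S,V=run(q[0]/10,q[1]/1e3,abs(q[2])/1e3,q[3]/1e3,q[4]/1e3,t0,t1)
    print("t0",t0,"g,b,fr,s0,v0",q.round(2),"res",res(q)[:-1].round(1),"now",(S[-1]*1e3).round(1),(V[-1]*1e3).round(1))
if __name__=="__main__":
    import sys
    t1=float(sys.argv[1])
    for t0,q in((14.9833,(-1.4,13)),(15.8,(-3.9,0)),(17.4333,(3.3,0))):fit(t0,t1,np.array(q))
E
python3 fit2.py 19.7333
```

```text
t0 14.9833 g,b,fr,s0,v0 [29.01 -3.44  8.15 -1.46 12.23] res [-0.1 -0.2 -0.4 -0.  -0.  -0.1  0.2  0.2  0.2  0.  -0.  -0.1 -0.1  0.
  0. ] now 8.4 10.0
t0 15.8 g,b,fr,s0,v0 [29.   -2.75  9.46 -3.85 -0.58] res [ 0.   0.  -0.1  0.  -0.  -0.   0.  -0.  -0.  -0.1  0.   0. ] now 8.4 9.7
t0 17.4333 g,b,fr,s0,v0 [29.   62.23 75.27  3.3  -3.5 ] res [-0. -0.  0. -0.  0. -0.] now 8.3 9.1
```

```bash
python3 - <<'E'
s=open('mpc.py').read()
s=s.replace("fr,dm,g=.0145,.044,2.92","fr,dm,g=.0088,.044,2.9\nEX=False").replace("acc=g*s+b-fr*np.tanh(v/.003)-dm*v;v+=acc*d;s+=v*d","""w=v+(g*s+b-dm*v)*d
            v=(0. if abs(w)<=fr*d else w-np.sign(w)*fr*d) if EX else w-fr*d*np.tanh(v/.003)
            s+=v*d""")
s=s.replace('''    for c in U:''','''    EX=True;print("exact",[(round(p*1e3,1),round(q*1e3,1)) for p,q in sim(s,v,U,b,.15)[2]])
    for c in U:''')
open('mpc.py','w').write(s)
E
for N in 2 3 4; do python3 mpc.py 8.4 9.8 -3 $N -0.003|sed 's/np.float64//g'; done
```

```text
pred mm [((-6.8), (-8.1)), ((1.0), (-0.0))]
exact [((-6.8), (-8.0)), ((1.1), (0.2))]
[0.0235, 0.0477, 0.0604, 0.0586, 0.0463, 0.0332, 0.0331, 0.0331]
[-0.0189, -0.0413, -0.0558, -0.0559, -0.0435, -0.0274, -0.0271, -0.0271]
pred mm [((-12.1), (1.2)), ((5.6), (-10.3)), ((1.0), (0.0))]
exact [((-12.1), (1.0)), ((6.4), (-8.8)), ((4.3), (4.4))]
[0.0079, 0.0196, 0.032, 0.0429, 0.0507, 0.0548, 0.0548, 0.0548]
[-0.0052, -0.0143, -0.0254, -0.0368, -0.0464, -0.0522, -0.0523, -0.0523]
[-0.0004, -0.0005, -0.0002, 0.0006, 0.002, 0.0034, 0.0035, 0.0035]
pred mm [((-6.8), (6.9)), ((-1.5), (-7.5)), ((4.0), (-8.0)), ((1.0), (0.0))]
exact [((-6.8), (6.9)), ((-1.6), (-7.7)), ((3.5), (-8.9)), ((-0.8), (-1.4))]
[0.0062, 0.0156, 0.0261, 0.0357, 0.043, 0.0471, 0.0471, 0.0471]
[-0.0014, -0.0039, -0.0072, -0.0107, -0.0137, -0.0158, -0.0158, -0.0158]
[-0.0029, -0.0077, -0.0136, -0.0193, -0.0242, -0.027, -0.027, -0.027]
[-0.0002, -0.0003, -0.0001, 0.0003, 0.001, 0.0017, 0.0017, 0.0017]
```

>>> drive_tool([
  {"dp": [0, 0.006, 0], "turn": 0},
  {"dp": [0, 0.0155, 0], "turn": 0},
  {"dp": [0, 0.026, 0], "turn": 0},
  {"dp": [0, 0.0355, 0], "turn": 0},
  {"dp": [0, 0.043, 0], "turn": 0},
  {"dp": [0, 0.047, 0], "turn": 0},
  {"dp": [0, 0.047, 0], "turn": 0},
  {"dp": [0, 0.047, 0], "turn": 0},
])

```text
clock: 20.4
tcp_pos: [0.5632, -0.2168, 0.2248]
tcp_rot: [-3.141, 0.0, -3.07]
force: [0.0, -0.4, -10.6]
width: 0.243
gripper_force: 60.0
```

```bash
cat >> q.py <<'E'
import json,os
if len(sys.argv)>2:   # log this call's rows and the pictures, then fit
    L=json.load(open("log.json")) if os.path.exists("log.json") else {"calls":[],"meas":[]}
    rows=json.loads(sys.argv[2]);n=len(rows)//8;tp=st["clock"]-.15
    for i in range(n): L["calls"].append([tp-(n-i)*8/12,rows[8*i:8*i+8]])
    L["meas"]+=[[tp+.05*i,float(x)] for i,x in enumerate(S)];json.dump(L,open("log.json","w"))
    import fit2
    a=float(sys.argv[3]);j=np.argmin(abs(fit2.mt-a));fit2.fit(fit2.mt[j],st["clock"],np.array([fit2.ms[j],float(sys.argv[4])]))
E
python3 q.py n "[.006,.0155,.026,.0355,.043,.047,.047,.047]" 15.8 0
```

```text
20.4 (np.float64(272.19), np.float64(338.73), np.float64(-7.07)) tq 0.072
20.45 (np.float64(272.68), np.float64(339.1), np.float64(-6.7)) tq 0.055
20.5 (np.float64(273.01), np.float64(339.33), np.float64(-6.46)) tq 0.048
now s,v [-6.2  4.3]
20.55 [ 0.5632 -0.2171  0.2248] [-3.1414e+00  1.0000e-04 -3.0702e+00] off cy,cx mm 19.79861631806019 0.13225176964693225Traceback (most recent call last):
  File "q.py", line 18, in <module>
    rows=json.loads(sys.argv[2]);n=len(rows)//8;tp=st["clock"]-.15
    return _default_decoder.decode(s)
           ~~~~~~~~~~~~~~~~~~~~~~~^^^
    obj, end = self.raw_decode(s, idx=_w(s, 0).end())
               ~~~~~~~~~~~~~~~^^^^^^^^^^^^^^^^^^^^^^^
    raise JSONDecodeError("Expecting value", s, err.value) from None
json.decoder.JSONDecodeError: Expecting value: line 1 column 2 (char 1)
```

```bash
sed -i 's/json.loads(sys.argv\[2\])/eval(sys.argv[2])/' q.py
echo '{"calls":[[19.7333,[0.006,0.0155,0.026,0.0355,0.043,0.047,0.047,0.047]]],"meas":[[20.4,-7.07],[20.45,-6.7],[20.5,-6.46]]}' > log.json
python3 -c "
import fit2,numpy as np
fit2.fit(15.8,20.55,np.array([-3.9,0.]))"
for N in 2 3 4; do python3 mpc.py -6.35 2.5 20 $N -0.003|sed 's/np.float64//g'; done
```

```text
t0 15.8 g,b,fr,s0,v0 [29.   -2.8   9.53 -3.92 -0.43] res [-0.  -0.1 -0.1  0.  -0.  -0.   0.1  0.   0.  -0.1  0.  -0.   0.1 -0.
 -0. ] now -6.4 1.7
pred mm [((0.9), (-14.2)), ((1.0), (-0.0))]
exact [((0.9), (-14.2)), ((1.0), (0.1))]
[0.0131, 0.0227, 0.0207, 0.0078, -0.011, -0.0267, -0.0268, -0.0268]
[-0.015, -0.0323, -0.0425, -0.0409, -0.0285, -0.0135, -0.0132, -0.0131]
pred mm [((-1.1), (-7.1)), ((3.7), (-7.5)), ((1.0), (0.0))]
exact [((-1.1), (-7.1)), ((3.7), (-7.7)), ((1.0), (0.0))]
[-0.0016, -0.0043, -0.0078, -0.0115, -0.0147, -0.0167, -0.0167, -0.0167]
[-0.0027, -0.0071, -0.0124, -0.0177, -0.0221, -0.0247, -0.0247, -0.0247]
[-0.0002, -0.0003, -0.0002, 0.0002, 0.0008, 0.0014, 0.0014, 0.0014]
pred mm [((0.6), (-5.2)), ((1.5), (-5.2)), ((2.1), (-3.7)), ((1.0), (0.0))]
exact [((0.6), (-5.2)), ((1.5), (-5.0)), ((2.2), (-3.5)), ((1.9), (0.4))]
[-0.0022, -0.0057, -0.0099, -0.014, -0.0173, -0.0192, -0.0192, -0.0192]
[-0.0012, -0.0034, -0.0059, -0.0084, -0.0104, -0.0116, -0.0116, -0.0116]
[-0.001, -0.0027, -0.0048, -0.0068, -0.0085, -0.0094, -0.0094, -0.0094]
[-0.0002, -0.0003, -0.0004, -0.0003, -0.0001, 0.0002, 0.0002, 0.0002]
```

>>> drive_tool([
  {"dp": [0, -0.0022, 0], "turn": 0},
  {"dp": [0, -0.0057, 0], "turn": 0},
  {"dp": [0, -0.0099, 0], "turn": 0},
  {"dp": [0, -0.014, 0], "turn": 0},
  {"dp": [0, -0.0173, 0], "turn": 0},
  {"dp": [0, -0.0192, 0], "turn": 0},
  {"dp": [0, -0.0192, 0], "turn": 0},
  {"dp": [0, -0.0192, 0], "turn": 0},
])

```text
clock: 21.22
tcp_pos: [0.5638, -0.2266, 0.2247]
tcp_rot: [3.142, -0.0, -3.07]
force: [0.1, 0.2, -11.7]
width: 0.246
gripper_force: 60.0
```

```bash
python3 q.py n "[-.0022,-.0057,-.0099,-.014,-.0173,-.0192,-.0192,-.0192]" 15.8 0
```

```text
21.217 (np.float64(278.45), np.float64(344.3), np.float64(-2.0)) tq 0.08
21.267 (np.float64(277.83), np.float64(343.75), np.float64(-2.5)) tq 0.049
21.317 (np.float64(277.12), np.float64(343.12), np.float64(-3.08)) tq 0.04
now s,v [ -3.6 -11.6]
21.3667 [ 0.5638 -0.2264  0.2247] [ 3.1415e+00 -1.0000e-04 -3.0700e+00] off cy,cx mm 10.517731665701621 0.1271085696304638
t0 15.8 g,b,fr,s0,v0 [29.   -3.03  7.99 -3.9  -0.07] res [-0.  -0.  -0.1  0.1  0.1  0.  -0.1 -0.2 -0.3 -0.4 -0.3 -0.3 -0.5 -0.6
 -0.7  0.1  0.1  0.3] now -3.3 -9.7
```

```bash
sed -i 's/fr,dm,g=.0088/fr,dm,g=.0083/' mpc.py; for N in 2 3 4; do python3 mpc.py -3.55 -10.8 10.4 $N -0.003|sed 's/np.float64//g'; done
```

```text
pred mm [((6.3), (-3.2)), ((1.0), (0.0))]
exact [((6.3), (-3.1)), ((1.2), (-0.0))]
[-0.0086, -0.0192, -0.0279, -0.0328, -0.0336, -0.0329, -0.0329, -0.0329]
[0.0049, 0.0111, 0.0153, 0.0151, 0.0139, 0.0121, 0.012, 0.012]
pred mm [((7.0), (-6.3)), ((0.2), (2.9)), ((1.0), (0.0))]
exact [((7.1), (-5.9)), ((0.9), (3.9)), ((2.8), (1.3))]
[-0.0054, -0.0136, -0.0224, -0.03, -0.0352, -0.037, -0.037, -0.037]
[0.0014, 0.004, 0.0072, 0.0107, 0.0137, 0.0156, 0.0156, 0.0156]
[0.0006, 0.0013, 0.0015, 0.0014, 0.0011, 0.0006, 0.0006, 0.0006]
pred mm [((5.4), (-8.4)), ((2.5), (1.5)), ((0.0), (3.5)), ((1.0), (0.0))]
exact [((5.4), (-8.3)), ((2.7), (1.6)), ((0.1), (3.4)), ((0.6), (-0.2))]
[-0.0048, -0.0121, -0.0202, -0.0275, -0.0327, -0.0348, -0.0348, -0.0348]
[0.0001, 0.0004, 0.0009, 0.0016, 0.0023, 0.0029, 0.0029, 0.0029]
[0.0011, 0.003, 0.0053, 0.0077, 0.0097, 0.0109, 0.0109, 0.0109]
[0.0003, 0.0006, 0.0008, 0.0007, 0.0005, 0.0002, 0.0002, 0.0002]
```

>>> drive_tool([
  {"dp": [0, -0.0048, 0], "turn": 0},
  {"dp": [0, -0.0121, 0], "turn": 0},
  {"dp": [0, -0.0202, 0], "turn": 0},
  {"dp": [0, -0.0275, 0], "turn": 0},
  {"dp": [0, -0.0327, 0], "turn": 0},
  {"dp": [0, -0.0348, 0], "turn": 0},
  {"dp": [0, -0.0348, 0], "turn": 0},
  {"dp": [0, -0.0348, 0], "turn": 0},
])

```text
clock: 22.03
tcp_pos: [0.565, -0.2439, 0.2246]
tcp_rot: [3.141, -0.0, -3.07]
force: [0.2, 0.5, -10.9]
width: 0.244
gripper_force: 60.0
```

```bash
python3 q.py n "[-.0048,-.0121,-.0202,-.0275,-.0327,-.0348,-.0348,-.0348]" 19.5833 8
```

```text
22.033 (np.float64(287.93), np.float64(354.2), np.float64(6.32)) tq -0.014
22.083 (np.float64(287.71), np.float64(353.6), np.float64(5.97)) tq 0.027
22.133 (np.float64(287.45), np.float64(353.4), np.float64(5.77)) tq -0.009
now s,v [ 5.5 -3.9]
22.1833 [ 0.565  -0.2437  0.2247] [ 3.1415e+00 -1.0000e-04 -3.0699e+00] off cy,cx mm -6.808324865657655 0.1593398920180667
t0 19.5833 g,b,fr,s0,v0 [29.   -2.27 18.06  7.09  7.08] res [ 0.   0.  -0.1  0.1 -0.  -0.1 -0.1 -0.   0.1 -0.1  0.   0. ] now 5.7 -1.3
```

```bash
sed -i 's/fr,dm,g=.0083/fr,dm,g=.0095/' mpc.py; for N in 1 2 3 4; do python3 mpc.py 5.6 -2.3 -6.4 $N -0.003|sed 's/np.float64//g'; done
```

```text
pred mm [((0.9), (0.2))]
exact [((0.9), (-0.4))]
[-0.0164, -0.0143, 0.0057, 0.0257, 0.0254, 0.0128, 0.0122, 0.0121]
pred mm [((0.4), (2.3)), ((1.0), (0.0))]
exact [((0.5), (2.5)), ((0.8), (0.0))]
[0.0018, 0.0046, 0.0077, 0.0105, 0.0125, 0.0134, 0.0134, 0.0134]
[-0.0002, -0.0004, -0.0006, -0.0007, -0.0007, -0.0006, -0.0006, -0.0006]
pred mm [((0.3), (2.6)), ((1.1), (-0.2)), ((1.0), (0.0))]
exact [((0.3), (2.5)), ((0.6), (-0.0)), ((0.6), (0.0))]
[0.0017, 0.0044, 0.0074, 0.0103, 0.0125, 0.0137, 0.0137, 0.0137]
[-0.0001, -0.0002, -0.0004, -0.0006, -0.0008, -0.0009, -0.0009, -0.0009]
[-0.0001, -0.0001, -0.0002, -0.0002, -0.0001, -0.0, -0.0, -0.0]
pred mm [((0.3), (2.6)), ((1.0), (0.0)), ((1.1), (-0.3)), ((1.0), (0.0))]
exact [((0.4), (2.5)), ((0.6), (-0.0)), ((0.6), (-0.0)), ((0.6), (0.0))]
[0.0017, 0.0043, 0.0073, 0.0102, 0.0125, 0.0137, 0.0137, 0.0137]
[0.0, 0.0, 0.0, -0.0, -0.0, -0.0001, -0.0001, -0.0001]
[-0.0001, -0.0002, -0.0004, -0.0006, -0.0008, -0.0009, -0.0009, -0.0009]
[-0.0, -0.0001, -0.0001, -0.0001, -0.0, 0.0, 0.0, 0.0]
```

Very close to capture.

>>> drive_tool([
  {"dp": [0, 0.0018, 0], "turn": 0},
  {"dp": [0, 0.0045, 0], "turn": 0},
  {"dp": [0, 0.0075, 0], "turn": 0},
  {"dp": [0, 0.0103, 0], "turn": 0},
  {"dp": [0, 0.0125, 0], "turn": 0},
  {"dp": [0, 0.0135, 0], "turn": 0},
  {"dp": [0, 0.0135, 0], "turn": 0},
  {"dp": [0, 0.0135, 0], "turn": 0},
])

```text
clock: 22.85
tcp_pos: [0.5646, -0.2371, 0.2247]
tcp_rot: [-3.142, -0.0, -3.07]
force: [-0.2, -0.6, -11.1]
width: 0.243
gripper_force: 60.0
```

```bash
python3 q.py n "[.0018,.0045,.0075,.0103,.0125,.0135,.0135,.0135]" 19.5833 8
```

```text
22.85 (np.float64(282.57), np.float64(348.4), np.float64(1.53)) tq 0.007
22.9 (np.float64(282.83), np.float64(348.57), np.float64(1.71)) tq 0.06
22.95 (np.float64(283.06), np.float64(348.76), np.float64(1.9)) tq 0.042
now s,v [2.1 4.2]
23.0 [ 0.5646 -0.2372  0.2247] [-3.1415e+00  1.0000e-04 -3.0702e+00] off cy,cx mm -0.34502239502727255 0.17776032378282444
t0 19.5833 g,b,fr,s0,v0 [29.   -3.06 13.07  7.03  7.83] res [-0.   0.  -0.   0.  -0.1 -0.1  0.4  0.4  0.5  0.3  0.3  0.3 -0.2 -0.2
 -0.2] now 1.8 1.9
```

```bash
sed -i 's/^B=float(sys.argv\[4\]);/import mpc;mpc.EX=True;B=float(sys.argv[4]);/' try.py; python3 try.py 2.1 3.7 0,1.5,2.5,3.5,4.5 -0.003|sed 's/np.float64//g' | grep -v " 0.02 "; sed -i 's/1, *$/&/' try.py
```

```text
0.0 0.12 [[((3.5), (1.0))], [((6.7), (7.6))], [((2.1), (0.0))]]
0.0 0.3 [[((3.5), (1.0))], [((6.7), (7.6))], [((2.1), (0.0))]]
1.5 0.12 [[((2.7), (1.9))], [((4.8), (5.7))], [((2.0), (1.1))]]
1.5 0.3 [[((3.3), (2.8))], [((4.6), (5.2))], [((1.5), (0.0))]]
2.5 0.12 [[((2.9), (4.2))], [((3.7), (4.9))], [((1.2), (1.6))]]
2.5 0.3 [[((3.0), (3.7))], [((4.9), (7.2))], [((0.4), (0.0))]]
3.5 0.12 [[((2.6), (5.2))], [((4.0), (7.3))], [((0.2), (2.0))]]
3.5 0.3 [[((1.9), (3.3))], [((4.7), (8.6))], [((-0.8), (0.0))]]
4.5 0.12 [[((1.8), (5.7))], [((3.4), (8.0))], [((-1.0), (0.7))]]
4.5 0.3 [[((0.8), (2.4))], [((3.4), (7.1))], [((-1.9), (0.0))]]
```

>>> drive_tool([
  {"dp": [0, 0.0007, 0], "turn": 0},
  {"dp": [0, 0.0014, 0], "turn": 0},
  {"dp": [0, 0.002, 0], "turn": 0},
  {"dp": [0, 0.0025, 0], "turn": 0},
  {"dp": [0, 0.003, 0], "turn": 0},
  {"dp": [0, 0.0034, 0], "turn": 0},
  {"dp": [0, 0.0037, 0], "turn": 0},
  {"dp": [0, 0.004, 0], "turn": 0},
])

```text
clock: 23.67
tcp_pos: [0.5644, -0.2351, 0.2247]
tcp_rot: [-3.142, 0.0, -3.07]
force: [0.9, -0.1, -11.1]
width: 0.243
gripper_force: 60.0
```

>>> drive_tool([
  {"dp": [0, 0.0002, 0], "turn": 0},
  {"dp": [0, 0.0004, 0], "turn": 0},
  {"dp": [0, 0.0005, 0], "turn": 0},
  {"dp": [0, 0.0005, 0], "turn": 0},
  {"dp": [0, 0.0005, 0], "turn": 0},
  {"dp": [0, 0.0005, 0], "turn": 0},
  {"dp": [0, 0.0005, 0], "turn": 0},
  {"dp": [0, 0.0005, 0], "turn": 0},
])

```text
clock: 24.33
tcp_pos: [0.5644, -0.2349, 0.2247]
tcp_rot: [-3.142, 0.0, -3.07]
force: [0.2, 0.2, -10.4]
width: 0.247
gripper_force: 60.0
```

```bash
python3 q.py n "[.0007,.0014,.002,.0025,.003,.0034,.0037,.004,.0002,.0004]+[.0005]*6" 21.2167 -8
```

```text
24.333 (np.float64(283.12), np.float64(348.81), np.float64(1.95)) tq 0.058
24.383 (np.float64(283.14), np.float64(348.8), np.float64(1.95)) tq 0.064
24.433 (np.float64(283.12), np.float64(348.77), np.float64(1.93)) tq 0.018
now s,v [1.9 0.3]
24.4833 [ 0.5644 -0.2349  0.2247] [-3.1416 -0.     -3.0701] off cy,cx mm 1.9852657858649663 0.13509769748356207
t0 21.216700000000003 g,b,fr,s0,v0 [29.   -1.65 14.36 -2.06 -9.53] res [-0.1 -0.   0.1 -0.   0.   0.   0.   0.  -0.   0.   0.   0. ] now 2.0 0.0
```

>>> drive_tool([
  {"dp": [0, -2e-05, 0], "turn": 0},
  {"dp": [0, -0.0001, 0], "turn": 0},
  {"dp": [0, -0.0002, 0], "turn": 0},
  {"dp": [0, -0.00034, 0], "turn": 0},
  {"dp": [0, -0.00052, 0], "turn": 0},
  {"dp": [0, -0.00075, 0], "turn": 0},
  {"dp": [0, -0.001, 0], "turn": 0},
  {"dp": [0, -0.0013, 0], "turn": 0},
])

```text
clock: 25.15
tcp_pos: [0.5644, -0.2356, 0.2247]
tcp_rot: [-3.142, -0.0, -3.07]
force: [0.8, -0.3, -10.3]
width: 0.243
gripper_force: 60.0
```

>>> drive_tool([
  {"dp": [0, -0.0004, 0], "turn": 0},
  {"dp": [0, -0.0008, 0], "turn": 0},
  {"dp": [0, -0.0012, 0], "turn": 0},
  {"dp": [0, -0.0017, 0], "turn": 0},
  {"dp": [0, -0.0022, 0], "turn": 0},
  {"dp": [0, -0.0026, 0], "turn": 0},
  {"dp": [0, -0.003, 0], "turn": 0},
  {"dp": [0, -0.0034, 0], "turn": 0},
])

```text
clock: 25.82
tcp_pos: [0.5646, -0.2372, 0.2247]
tcp_rot: [3.142, 0.0, -3.07]
force: [-0.1, 0.4, -10.2]
width: 0.243
gripper_force: 60.0
```

>>> drive_tool([
  {"dp": [0, -0.0003, 0], "turn": 0},
  {"dp": [0, -0.0006, 0], "turn": 0},
  {"dp": [0, -0.0008, 0], "turn": 0},
  {"dp": [0, -0.001, 0], "turn": 0},
  {"dp": [0, -0.0011, 0], "turn": 0},
  {"dp": [0, -0.0012, 0], "turn": 0},
  {"dp": [0, -0.0013, 0], "turn": 0},
  {"dp": [0, -0.0013, 0], "turn": 0},
])

```text
clock: 26.48
tcp_pos: [0.5646, -0.2379, 0.2247]
tcp_rot: [-3.142, -0.0, -3.07]
force: [0.6, 0.7, -11.2]
width: 0.244
gripper_force: 60.0
```

```bash
sed -i 's/range(3):/range(4):/' q.py; cat >> q.py <<'E'
f2={n:env.grab_frame(n) for n in("side","top")};pickle.dump(f2,open("v.pkl","wb"))
a=cv2.resize(f2["side"]["pixels"][120:300,280:480,::-1],None,fx=2,fy=2,interpolation=cv2.INTER_CUBIC)
o=np.zeros((580,800,3),np.uint8);o[:400,:400]=cv2.resize(fs[-1]["pixels"][120:320,214:414,::-1],None,fx=2,fy=2);o[:360,400:]=a
cv2.imwrite("pics/v.png",o)
E
python3 q.py n
```

```text
26.483 (np.float64(283.07), np.float64(348.81), np.float64(1.92)) tq 0.093
26.533 (np.float64(283.1), np.float64(348.81), np.float64(1.93)) tq 0.097
26.583 (np.float64(283.05), np.float64(348.81), np.float64(1.91)) tq 0.045
26.633 (np.float64(282.99), np.float64(348.81), np.float64(1.89)) tq 0.016
now s,v [1.9 0.4]
26.6833 [ 0.5646 -0.2379  0.2247] [-3.1416  0.     -3.07  ] off cy,cx mm -0.978582717884839 0.17661023600950362
```

View pics/v.png

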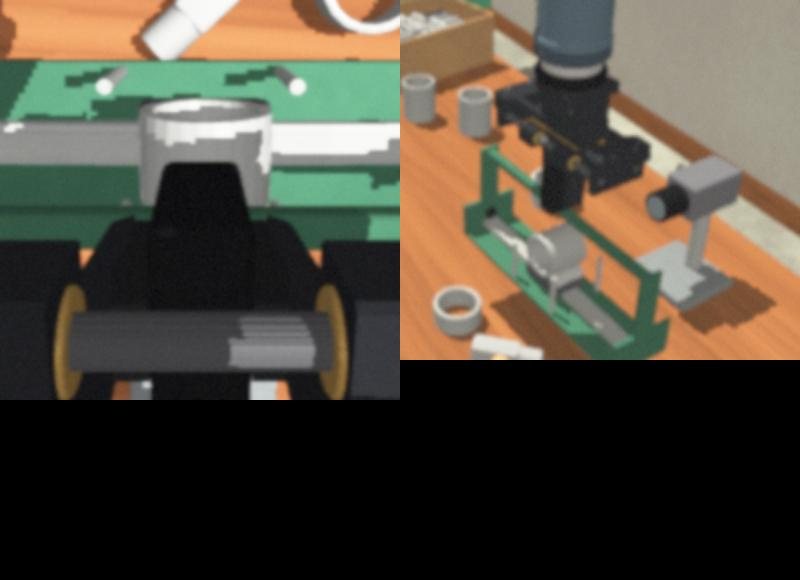

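>>> drive_tool([
  {"dp": [0, 0, 0], "turn": 0},
  {"dp": [0, 0, 0], "turn": 0},
  {"dp": [0, 0, 0], "turn": 0},
  {"dp": [0, 0, 0], "turn": 0},
  {"dp": [0, 0, 0], "turn": 0},
  {"dp": [0, 0, 0], "turn": 0},
  {"dp": [0, 0, 0], "turn": 0},
  {"dp": [0, 0, 0], "turn": 0},
])

```text
clock: 27.45
tcp_pos: [0.5646, -0.2379, 0.2247]
tcp_rot: [3.142, -0.0, -3.07]
force: [-0.0, 0.7, -9.6]
width: 0.243
gripper_force: 60.0
```

>>> drive_tool([
  {"dp": [0, 0, 0], "turn": 0},
  {"dp": [0, 0, 0], "turn": 0},
  {"dp": [0, 0, 0], "turn": 0},
  {"dp": [0, 0, 0], "turn": 0},
  {"dp": [0, 0, 0], "turn": 0},
  {"dp": [0, 0, 0], "turn": 0},
  {"dp": [0, 0, 0], "turn": 0},
  {"dp": [0, 0, 0], "turn": 0},
])

```text
clock: 28.12
tcp_pos: [0.5646, -0.2379, 0.2247]
tcp_rot: [-3.142, -0.0, -3.07]
force: [-0.4, 0.4, -10.8]
width: 0.245
gripper_force: 60.0
```

```bash
python3 q.py n; python3 - <<'E'
from h import *
import pickle
st=env.read_state();f=pickle.load(open("v.pkl","rb"))["side"];T=toolT(st)
# carrier pose check: white pin tips and rim of sleeve predicted in the side view
P=np.r_[st["tcp_pos"][:2],st["tcp_pos"][2]-.128];c,s=np.cos(np.radians(4.1)),np.sin(np.radians(4.1));R=np.array([[c,-s,0],[s,c,0],[0,0,1]])
for n,q in dict(sleeve=(-.025,.002,.056),pin1=(-.034,-.038,.056),pin2=(-.034,.038,.056),beamend_p=(0,.147,.117),beamend_m=(0,-.147,.117)).items():
    u=proj(f,P+R@np.array(q));print(n,u.round(1),"in v.png",(400+2*(u[0]-280)).round(),(2*(u[1]-120)).round())
E
```

```text
28.117 (np.float64(283.11), np.float64(348.82), np.float64(1.95)) tq -0.016
28.167 (np.float64(283.11), np.float64(348.8), np.float64(1.93)) tq 0.067
28.217 (np.float64(283.06), np.float64(348.84), np.float64(1.93)) tq 0.035
28.267 (np.float64(283.06), np.float64(348.82), np.float64(1.92)) tq 0.047
now s,v [1.9 0.5]
28.3167 [ 0.5646 -0.2379  0.2247] [-3.1416  0.     -3.0701] off cy,cx mm -0.9972773007346819 0.1684747557909346
sleeve [349.3 247.5] in v.png 539.0 255.0
pin1 [356.6 258.4] in v.png 553.0 277.0
pin2 [337.3 240.7] in v.png 515.0 241.0
beamend_p [324.4 195.1] in v.png 489.0 150.0
beamend_m [404.9 259.2] in v.png 650.0 278.0
```

>>> drive_tool([
  {"dp": [0, 0, 0], "turn": 0},
  {"dp": [0, 0, 0], "turn": 0},
  {"dp": [0, 0, 0], "turn": 0},
  {"dp": [0, 0, 0], "turn": 0},
  {"dp": [0, 0, 0], "turn": 0},
  {"dp": [0, 0, 0], "turn": 0},
  {"dp": [0, 0, 0], "turn": 0},
  {"dp": [0, 0, 0], "turn": 0},
])

```text
clock: 29.08
tcp_pos: [0.5646, -0.2379, 0.2247]
tcp_rot: [-3.142, -0.0, -3.07]
force: [0.1, 0.6, -9.6]
width: 0.245
gripper_force: 60.0
```

>>> drive_tool([
  {"dp": [0, 0, 0], "turn": 0},
  {"dp": [0, 0, 0], "turn": 0},
  {"dp": [0, 0, 0], "turn": 0},
  {"dp": [0, 0, 0], "turn": 0},
  {"dp": [0, 0, 0], "turn": 0},
  {"dp": [0, 0, 0], "turn": 0},
  {"dp": [0, 0, 0], "turn": 0},
  {"dp": [0, 0, 0], "turn": 0},
])

```text
clock: 29.75
tcp_pos: [0.5646, -0.2379, 0.2247]
tcp_rot: [-3.142, 0.0, -3.07]
force: [0.2, -0.1, -9.5]
width: 0.246
gripper_force: 60.0
```

>>> drive_tool([
  {"dp": [0, 0, 0], "turn": 0},
  {"dp": [0, 0, 0], "turn": 0},
  {"dp": [0, 0, 0], "turn": 0},
  {"dp": [0, 0, 0], "turn": 0},
  {"dp": [0, 0, 0], "turn": 0},
  {"dp": [0, 0, 0], "turn": 0},
  {"dp": [0, 0, 0], "turn": 0},
  {"dp": [0, 0, 0], "turn": 0},
])

```text
clock: 30.42
tcp_pos: [0.5646, -0.2379, 0.2247]
tcp_rot: [3.142, -0.0, -3.07]
force: [0.6, 1.0, -10.7]
width: 0.245
gripper_force: 60.0
```

>>> drive_tool([
  {"dp": [0, 0, 0], "turn": 0},
  {"dp": [0, 0, 0], "turn": 0},
  {"dp": [0, 0, 0], "turn": 0},
  {"dp": [0, 0, 0], "turn": 0},
  {"dp": [0, 0, 0], "turn": 0},
  {"dp": [0, 0, 0], "turn": 0},
  {"dp": [0, 0, 0], "turn": 0},
  {"dp": [0, 0, 0], "turn": 0},
])

```text
clock: 31.08
tcp_pos: [0.5646, -0.2379, 0.2247]
tcp_rot: [-3.142, -0.0, -3.07]
force: [0.3, 0.2, -10.3]
width: 0.243
gripper_force: 60.0
```

>>> drive_tool([
  {"dp": [0, 0, 0], "turn": 0},
  {"dp": [0, 0, 0], "turn": 0},
  {"dp": [0, 0, 0], "turn": 0},
  {"dp": [0, 0, 0], "turn": 0},
  {"dp": [0, 0, 0], "turn": 0},
  {"dp": [0, 0, 0], "turn": 0},
  {"dp": [0, 0, 0], "turn": 0},
  {"dp": [0, 0, 0], "turn": 0},
])

```text
clock: 31.75
tcp_pos: [0.5646, -0.2379, 0.2247]
tcp_rot: [-3.142, -0.0, -3.07]
force: [0.6, -0.5, -10.3]
width: 0.246
gripper_force: 60.0
```

>>> drive_tool([
  {"dp": [0, 0, 0], "turn": 0},
  {"dp": [0, 0, 0], "turn": 0},
  {"dp": [0, 0, 0], "turn": 0},
  {"dp": [0, 0, 0], "turn": 0},
  {"dp": [0, 0, 0], "turn": 0},
  {"dp": [0, 0, 0], "turn": 0},
  {"dp": [0, 0, 0], "turn": 0},
  {"dp": [0, 0, 0], "turn": 0},
])

```text
clock: 32.42
tcp_pos: [0.5646, -0.2379, 0.2247]
tcp_rot: [-3.142, 0.0, -3.07]
force: [0.0, -0.4, -10.3]
width: 0.246
gripper_force: 60.0
```

```bash
python3 q.py n
```

```text
32.417 (np.float64(283.15), np.float64(348.8), np.float64(1.95)) tq 0.077
32.467 (np.float64(283.11), np.float64(348.8), np.float64(1.94)) tq -0.023
32.517 (np.float64(283.06), np.float64(348.78), np.float64(1.91)) tq 0.017
32.567 (np.float64(283.09), np.float64(348.8), np.float64(1.93)) tq -0.005
now s,v [1.9 0.5]
32.6167 [ 0.5646 -0.2379  0.2247] [-3.1416 -0.     -3.0701] off cy,cx mm -0.9995867737074371 0.15742755384531826
```

The shuttle has been still for 6 s, so I'm handing the job in.

```bash
python3 -c "
from plant import env
print(env.job_done())"
```

```text
the job is handed in; nothing more can be done
None
```

The job is handed in at 32.6 s with the carrier still gripped and level at the camera. By my measurements the sleeve is within about 1 mm of the focus point and 1.9 mm off the carrier's middle, and it had been still for the last 6 s.

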